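# Sort kiln furniture on a tilting board into stack-nest bins

## Robot

A 6-joint arm with a two-finger parallel gripper is mounted at the origin on a cart in front of the work surface, level with it; the furniture and walls round the work are solid. World frame = base frame: x ahead of the robot, y to its left, z up, the work surface at z = 0. Lengths are in mm, angles in rad, forces in N, time in s.
With the tool pointing down it reaches from about 350 to 775 mm from the base axis. Payload 7.3 kg.
Tool frame: the origin (TCP) lies between the finger pads; the fingertips stand 8 mm ahead of it and the grasp point (between the pads) lies 11 mm behind it; y points along the fingers, z is the direction in which the jaws open and shut, and the axes are right-handed (so a half turn about y gives the same grasp; the last joint's range is limited). The gripper opens to 92 mm and grips with 3 to 60 N. Pads are 19 mm wide; open, the fingers measure 130 mm over their backs; the gripper's body (75 mm by 190 mm) begins 47 mm behind the grasp point.
Start: joints at [-1.307, 0.342, 1.524, -0, 1.275, -0.146], TCP at [209.198, -481.542, 209.241] pointing down, gripper open.
Joint ranges: [-2.53, 2.53], [-0.77, 2.02], [0.04, 2.7], [-1, 4.14], [0.28, 2.66], [-3.11, 3.11]. Speed limits (rad/s): [2.57, 2.57, 3.14, 3.14, 3.14, 3.14].

## Interface

Orientations are given as [roll, pitch, yaw] about the fixed x, y, z axes, in that order (R = Rz(yaw) Ry(pitch) Rx(roll)).
In Python, from plant import bot, vision, job gives the robot as it stands. The module is installed in compiled form; this text tells all that it offers.
- The arm moves only by the tool arm_command, never from a script. Its argument "deltas" is a list of rows, each a list of 4 numbers: the shift along the tool's x, y, z in m, then the turn about the tool's y in degrees. In form: [[x, y, z, twist], ...]. A call has 1 to 5 rows; each row shifts and turns the commanded pose from where the row before left it, along the tool's axes as they then stand; what a row does not reach is not made up. A row lasts 1/10 s, in which the tool goes at most 50 mm and 8.59 degrees, less where a joint would pass 70% of its speed; a pose out of reach is approached as far as the arm can. A call is refused whole if a number of a shift passes 0.05 or a number of a turn 8.59, either way. A call with a gripper value outside its range is refused whole. "claw" is the closure in counts, from 0 (fully open) to 255 (shut), set as the call begins (left out, the last holds). The fingers move at their own pace and stop on an object; the grip force is fixed at half the most. Time passes only in rows, so rows that do not move let the fingers close. It gives the time, the measured TCP pose, the force and the opening at its end, in the units of the state.
- bot.get_obs(): the state, without advancing time (a new reading comes with each control period).
- vision.capture(name): name is "side" or "top"; returns a dict with "img" (400x640x3 uint8, red, green, blue), "camera_matrix" (3x3 intrinsics, pixels), "world_to_cam" (4x4, takes a point from world to camera coordinates). Camera axes: x right, y down, z forward; pixel columns grow to the right and rows downward; lengths in mm; the calibration is good to about 2 mm. A picture is of the moment at which its call begins. There is no depth.
- job.close_job(): hands the job in, once; it reports no verdict.
Trained networks look in a picture, given as the dict that the camera call returned (one of the last four; its "shot" number tells which), for a name from the list of things; names that differ only in an ending like _2 or _b are one class to them, and where a whole thing is asked for, a point or a joint stands for the part that bears it (a point fixed in the world has none). Each returns a list of dicts, best first, with "confidence" (0 to 1); they miss things now and then, are a little off and sometimes report something else, mostly with a low value. They report only what shows in the picture. A call takes as long as a camera call. They do not tell look-alikes from the thing itself.
- vision.find_in(picture, name): "xyz" ([x, y, z] in mm, in the coordinates of the camera as it stood for that picture, good to about 4 mm: the middle of the surface that is visible of it).
- vision.regions_of(picture, name): "mask" (400x640 bool, what is visible of it).
The state is a dict: "time": time; "joint_positions": joint angles; "dq": joint speeds; "tau": joint torques, N m; "tool_pos": TCP position; "tcp_rot": TCP orientation; "contact_force": force on the tool from outside, world axes, zero at the start; "moment": the same for the moment, N m; "grip_width": finger opening in mm.
Only numpy, scipy, OpenCV 4.12 (cv2) and the standard library are available. Lean on these libraries where they do the work, as an engineer would, in place of code of your own. Each camera call takes 0.05 s, during which the arm holds its last target. There are 200 camera calls.

## Task

Sort the kiln furniture: lift the upper of the two nested bins out, stand it on the table under the lip of the tilting board, and tip the board by its handle so that the round props roll into that bin while the flat tiles stay on the board; then lower the board gently back to rest. Draw the filled bin clear of the lip, stack the other bin on it turned half a turn end for end, so that it sits on the ledges inside instead of nesting, and put all the tiles from the board into this upper bin. Leave the cork ring, tape roll and eraser where they are.

Things in the scene. Friction and masses are not known exactly. Their poses are not given: they have to be found in the camera images.
- stand: Fixed plywood stand of the tilting board, 160 x 265 x 104 mm. Origin: centre of its foot on the table. Round parts leave the board towards its -y side (lip side); the handle is on its +y side. Its lip-side face is an upright plane at y = -119 mm, against which a bin can be pushed.
- board (a joint): Board hinge, 0 to 0.42 rad, axis parallel to the stand's x through (0, -112, 105) mm in the stand frame. 0 = rest: slopes 0.07 rad down to the handle. Grows as the handle is lifted. The props lie in two 6 mm wide cross grooves and roll out to the lip from about 0.27 on; tiles do not slide even at the 0.42 stop. Lifting takes 5 to 7 N; let go, the board falls back.
- board_handle (a point): Middle of the handle: round steel bar, 14 mm thick, 130 mm long, parallel to the stand's x axis, 45 mm out from the board's end rail (24 mm high), on two arms 45 mm either side of the middle. Swings with the board at 339 mm radius about the hinge; 121 mm above the table at rest, 258 mm fully tipped.
- board_lip (a point): Middle of the board's open lower edge, upper surface; 13 mm out from the stand's face, 118 mm above the table at rest, 110 when tipped; board 10 mm thick there. Axes turn with the board, level at rest: x along the lip, y to the handle. Board: 160 mm wide between 16 mm high side rails, 300 mm from lip to end rail.
- board_middle (a point): Point on the board's upper surface midway across, 140 mm from the lip. Axes as for board_lip.
- bin_a: Upper of two nested grey bins: catches the props. 192 x 142 x 85 mm, 0.3 kg. Origin: centre of underside; x lengthwise, card holder at +x end. Inside: 157 x 85 mm up to a shoulder 46 mm up, 176 x 124 mm above; floor 4 mm thick. Pinch it by a grip: an upright 9 mm thick part of each long wall, y = +-62 to +-71 mm, x = -36 to 36 mm, z = 52 mm to the rim at 85.
- bin_b: Lower of the two nested bins, same as bin_a (0.24 to 0.36 kg); to be stacked on bin_a for the tiles. Each bin has four 24 mm ledges inside its long walls (x = +62, -32 mm, top 66 mm up) and four feet outside (x = -62, +32). The same way round a bin nests 46 mm above the other's underside; turned half a turn its feet sit on the ledges, 66 mm above. Play about 5 mm each way.
- bin_a_front (a point): Middle of the rim of bin_a at its card-holder (+x) end, 92 mm from its centre, 85 mm above its underside.
- bin_b_front (a point): The same point on bin_b.
- cork_ring: Cork ring, 80 mm across, 18 mm high, lying on the table; leave alone.
- tape_roll: Roll of tape, 66 mm across, 19 mm high, lying on the table; leave alone.
- eraser: Eraser, 22 x 42 x 13 mm; leave alone.
- prop_0: Round kiln prop (cream ceramic tube), 30 mm thick, 64 mm long, 80 g, lying along its x axis. Origin: its centre (the other axes turn as it rolls). Absent in some starts.
- tile_0: Flat kiln tile (cream ceramic), 66 x 32 x 12 mm, 60 g, long along x. Origin: centre of its underside. Absent in some starts.
- prop_1: Round kiln prop (cream ceramic tube), 30 mm thick, 64 mm long, 80 g, lying along its x axis. Origin: its centre (the other axes turn as it rolls). Absent in some starts.
- tile_1: Flat kiln tile (cream ceramic), 66 x 32 x 12 mm, 60 g, long along x. Origin: centre of its underside. Absent in some starts.
- prop_2: Round kiln prop (cream ceramic tube), 30 mm thick, 64 mm long, 80 g, lying along its x axis. Origin: its centre (the other axes turn as it rolls). Absent in some starts.
- tile_2: Flat kiln tile (cream ceramic), 66 x 32 x 12 mm, 60 g, long along x. Origin: centre of its underside. Absent in some starts.
- prop_3: Round kiln prop (cream ceramic tube), 30 mm thick, 64 mm long, 80 g, lying along its x axis. Origin: its centre (the other axes turn as it rolls). Absent in some starts.
- tile_3: Flat kiln tile (cream ceramic), 66 x 32 x 12 mm, 60 g, long along x. Origin: centre of its underside. Absent in some starts.
There are look-alikes about, which are no part of the job. What is shaped like the prop_2 but blue or pink is not meant.

How it is judged (in metres and radians):
On the way, in this order (a step that is already met when the one before it is completed fails the run):
1. the board is tipped while bin_a stands upright on the table at its lip (value of joint board above 0.2 rad and height (world z) of bin_a below 0.006 m and angle between bin_a's own z axis and vertical below 0.08 rad and y of board_lip in the frame of bin_a between -0.12 and 0.12 m and x of board_lip in the frame of bin_a between -0.04 and 0.04 m).
2. all round props present are in bin_a while all tiles present are still on the board (x of prop_0 in the frame of bin_a between -0.09 and 0.09 m and y of prop_0 in the frame of bin_a between -0.065 and 0.065 m and z of prop_0 in the frame of bin_a between -0.002 and 0.055 m and x of prop_1 in the frame of bin_a between -0.09 and 0.09 m and y of prop_1 in the frame of bin_a between -0.065 and 0.065 m and z of prop_1 in the frame of bin_a between -0.002 and 0.055 m and x of prop_2 in the frame of bin_a between -0.09 and 0.09 m and y of prop_2 in the frame of bin_a between -0.065 and 0.065 m and z of prop_2 in the frame of bin_a between -0.002 and 0.055 m and x of prop_3 in the frame of bin_a between -0.09 and 0.09 m and y of prop_3 in the frame of bin_a between -0.065 and 0.065 m and z of prop_3 in the frame of bin_a between -0.002 and 0.055 m and x of tile_0 in the frame of board_middle between -0.085 and 0.085 m and y of tile_0 in the frame of board_middle between -0.135 and 0.165 m and z of tile_0 in the frame of board_middle between -0.03 and 0.05 m and x of tile_1 in the frame of board_middle between -0.085 and 0.085 m and y of tile_1 in the frame of board_middle between -0.135 and 0.165 m and z of tile_1 in the frame of board_middle between -0.03 and 0.05 m and x of tile_2 in the frame of board_middle between -0.085 and 0.085 m and y of tile_2 in the frame of board_middle between -0.135 and 0.165 m and z of tile_2 in the frame of board_middle between -0.03 and 0.05 m and x of tile_3 in the frame of board_middle between -0.085 and 0.085 m and y of tile_3 in the frame of board_middle between -0.135 and 0.165 m and z of tile_3 in the frame of board_middle between -0.03 and 0.05 m), for 0.2 s.
At the end, for the whole second after the job is handed in: All props present lie in bin_a, upright on the table, clear of the lip (lip over 75 mm from its centre line); bin_b, turned half a turn, sits level on its ledges (60 to 72 mm up, centred within 12 mm) with all tiles present in it; the board is at rest (under 0.03 rad); nothing moves (x of prop_0 in the frame of bin_a between -0.09 and 0.09 m and y of prop_0 in the frame of bin_a between -0.065 and 0.065 m and z of prop_0 in the frame of bin_a between -0.002 and 0.055 m and x of prop_1 in the frame of bin_a between -0.09 and 0.09 m and y of prop_1 in the frame of bin_a between -0.065 and 0.065 m and z of prop_1 in the frame of bin_a between -0.002 and 0.055 m and x of prop_2 in the frame of bin_a between -0.09 and 0.09 m and y of prop_2 in the frame of bin_a between -0.065 and 0.065 m and z of prop_2 in the frame of bin_a between -0.002 and 0.055 m and x of prop_3 in the frame of bin_a between -0.09 and 0.09 m and y of prop_3 in the frame of bin_a between -0.065 and 0.065 m and z of prop_3 in the frame of bin_a between -0.002 and 0.055 m and x of tile_0 in the frame of bin_b between -0.09 and 0.09 m and y of tile_0 in the frame of bin_b between -0.065 and 0.065 m and z of tile_0 in the frame of bin_b between -0.002 and 0.07 m and x of tile_1 in the frame of bin_b between -0.09 and 0.09 m and y of tile_1 in the frame of bin_b between -0.065 and 0.065 m and z of tile_1 in the frame of bin_b between -0.002 and 0.07 m and x of tile_2 in the frame of bin_b between -0.09 and 0.09 m and y of tile_2 in the frame of bin_b between -0.065 and 0.065 m and z of tile_2 in the frame of bin_b between -0.002 and 0.07 m and x of tile_3 in the frame of bin_b between -0.09 and 0.09 m and y of tile_3 in the frame of bin_b between -0.065 and 0.065 m and z of tile_3 in the frame of bin_b between -0.002 and 0.07 m and z of bin_b in the frame of bin_a between 0.06 and 0.072 m and x of bin_b in the frame of bin_a between -0.012 and 0.012 m and y of bin_b in the frame of bin_a between -0.012 and 0.012 m and x of bin_b_front in the frame of bin_a below -0.07 m and angle between bin_b's own z axis and vertical below 0.06 rad and height (world z) of bin_a below 0.006 m and angle between bin_a's own z axis and vertical below 0.08 rad and (y of board_lip in the frame of bin_a above 0.075 m or y of board_lip in the frame of bin_a below -0.075 m) and value of joint board below 0.03 rad and linear speed of each of bin_a, bin_b, prop_0, prop_1, prop_2, prop_3, tile_0, tile_1, tile_2, tile_3 below 0.03 m/s); the robot touches nothing.
It fails at once if the board is let fall (faster than 2 rad/s) (velocity of joint board below -2 rad/s).
It fails at once if the cork ring is moved by more than 30 mm (distance of cork_ring from where it was at the start of the episode above 0.03 m).
It fails at once if the tape roll is moved by more than 30 mm (distance of tape_roll from where it was at the start of the episode above 0.03 m).
It fails at once if the eraser is moved by more than 30 mm (distance of eraser from where it was at the start of the episode above 0.03 m).
Of prop_0, prop_1, prop_2, prop_3 only 2 to 4 are there at a start; the rules pass over those that are not, and their reading is None.
Of tile_0, tile_1, tile_2, tile_3 only 2 to 4 are there at a start; the rules pass over those that are not, and their reading is None.
At some moment in a run one of bin_b may be knocked a few centimetres aside while the robot is not near it.
It also fails if it takes over 210 s, if anything falls off the work surface, if the arm or the gripper's body presses on something with over 40 N, if the wrist force passes 120 N, or if a joint passes its speed limit or range.

## Working session

There is one attempt and no reset: what is moved stays moved. The work goes in short steps, Python scripts to look and compute and a tool call to move; the robot and the scene stay as the last step left them, time stands still between calls to the robot, and variables do not carry over. Pictures are saved under pics/ and viewed, about 12 in all and at most 16, crops included, and the job is handed in when it is done.

Besides the shell and the picture viewer there is one more tool, called after "Call:" as name(argument=value, ...) on one line, values as JSON. arm_command: Moves the arm, as the interface text tells. Its arguments: {"type":"object","properties":{"deltas":{"type":"array","items":{"type":"array","items":{"type":"number"}}},"claw":{"type":"number"}},"required":["deltas"]}

```bash
mkdir -p pics
cat > h.py <<'E'
import numpy as np, cv2
from plant import bot, vision, job
def cap(n): return vision.capture(n)
def save(p,f,crop=None,s=1):
    im=p["img"][:,:,::-1]
    if crop: im=im[crop[1]:crop[3],crop[0]:crop[2]]
    if s!=1: im=cv2.resize(im,None,fx=s,fy=s,interpolation=cv2.INTER_CUBIC)
    cv2.imwrite("pics/"+f,im)
def w(p,xyz):
    return (np.linalg.inv(p["world_to_cam"])@np.r_[xyz,1])[:3]
def proj(p,X):
    c=(p["world_to_cam"]@np.r_[X,1])[:3]; q=p["camera_matrix"]@c; return q[:2]/q[2]
def ray(p,u,z):
    T=np.linalg.inv(p["world_to_cam"]); d=T[:3,:3]@np.linalg.inv(p["camera_matrix"])@np.r_[u,1]; o=T[:3,3]
    return o+d*(z-o[2])/d[2]
def tri(ps,us):
    A=[];b=[]
    for p,u in zip(ps,us):
        T=np.linalg.inv(p["world_to_cam"]); d=T[:3,:3]@np.linalg.inv(p["camera_matrix"])@np.r_[u,1]; d/=np.linalg.norm(d)
        M=np.eye(3)-np.outer(d,d); A.append(M); b.append(M@T[:3,3])
    return np.linalg.lstsq(np.vstack(A),np.hstack(b),rcond=None)[0]
def find(p,n,k=6,c=.2):
    for r in vision.find_in(p,n)[:k]:
        if r["confidence"]>c: X=w(p,r["xyz"]); print(n,round(r["confidence"],2),X.round(0),proj(p,X).round(0))
E
python3 - <<'E'
from h import *
np.set_printoptions(suppress=True)
o=bot.get_obs();print({k:np.round(v,3) for k,v in o.items()})
for c in("top","side"):
    p=cap(c);save(p,c+"0.png");print(c, np.linalg.inv(p["world_to_cam"]).round(2).tolist(),p["camera_matrix"].tolist())
    for n in ["stand","board","board_handle","board_lip","board_middle","bin_a","bin_a_front","cork_ring","tape_roll","eraser","prop_0","tile_0"]: find(p,n)
E
```

```text
{'time': np.float64(0.0), 'joint_positions': array([-1.307,  0.343,  1.525,  0.   ,  1.275, -0.146]), 'dq': array([ 0.   , -0.001, -0.   , -0.   , -0.   ,  0.001]), 'tau': array([  0.002, -43.124, -24.422,   0.072,   0.056,  -0.   ]), 'tool_pos': array([ 209.077, -481.089,  208.516]), 'tcp_rot': array([-1.572,  0.   , -2.732]), 'contact_force': array([-0.659, -0.479, -0.71 ]), 'moment': array([-0.003, -0.004,  0.01 ]), 'grip_width': np.float64(91.865)}
top [[0.01, -1.0, 0.08, 430.74], [-1.0, -0.01, 0.0, 48.58], [0.0, -0.08, -1.0, 1370.35], [0.0, 0.0, 0.0, 1.0]] [[361.48963181332886, 0.0, 318.4935394752517], [0.0, 361.48963181332886, 196.50293910676652], [0.0, 0.0, 1.0]]
stand 0.8 [495. 212. 112.] [272. 206.]
board 0.74 [498. 215. 108.] [271. 206.]
board 0.55 [453. 287. 112.] [250. 218.]
board_handle 0.73 [ 472. -231.   70.] [396. 215.]
board_handle 0.62 [500. 210. 115.] [272. 205.]
board_lip 0.88 [496. 211. 109.] [272. 206.]
board_lip 0.63 [ 727. -269.   15.] [403. 148.]
board_middle 0.55 [495. 216. 111.] [271. 206.]
bin_a 0.74 [ 500. -330.   91.] [425. 207.]
bin_a 0.48 [ 471. -227. 
[... 961 characters left out ...]
4.] [326. 245.]
board_middle 0.58 [490. 246. 111.] [327. 249.]
bin_a 0.93 [ 496. -355.  105.] [345. 131.]
bin_a 0.84 [ 482. -238.   61.] [346. 161.]
bin_a 0.35 [537. 209. 119.] [309. 234.]
bin_a_front 0.69 [ 500. -356.  104.] [344. 131.]
cork_ring 0.83 [ 728. -264.   17.] [271. 162.]
tape_roll 0.74 [738. 165.  21.] [234. 245.]
eraser 0.49 [ 737. -133.   12.] [260. 185.]
prop_0 0.65 [344. 137.  20.] [387. 253.]
prop_0 0.63 [460. 114. 138.] [345. 207.]
prop_0 0.58 [544. 170. 133.] [308. 219.]
prop_0 0.56 [358.   5.  29.] [383. 219.]
prop_0 0.55 [336. 246.  23.] [390. 283.]
prop_0 0.53 [457. 157. 135.] [345. 218.]
tile_0 0.93 [454. 288. 114.] [341. 261.]
tile_0 0.85 [534. 294. 113.] [305. 260.]
```

Run:
```python
import cv2
a=cv2.imread("pics/top0.png")[100:300,220:500]; cv2.imwrite("pics/top0c.png",cv2.resize(a,None,fx=2.8,fy=2.8,interpolation=cv2.INTER_CUBIC))
a=cv2.imread("pics/side0.png")[90:350,190:450]; cv2.imwrite("pics/side0c.png",cv2.resize(a,None,fx=2.3,fy=2.3,interpolation=cv2.INTER_CUBIC))
```

```text
(no output)
```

View pics/top0c.png

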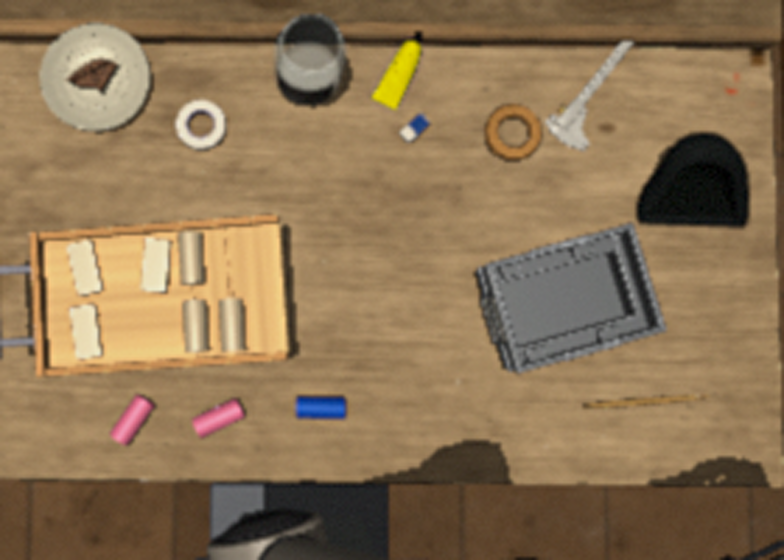

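View pics/side0c.png

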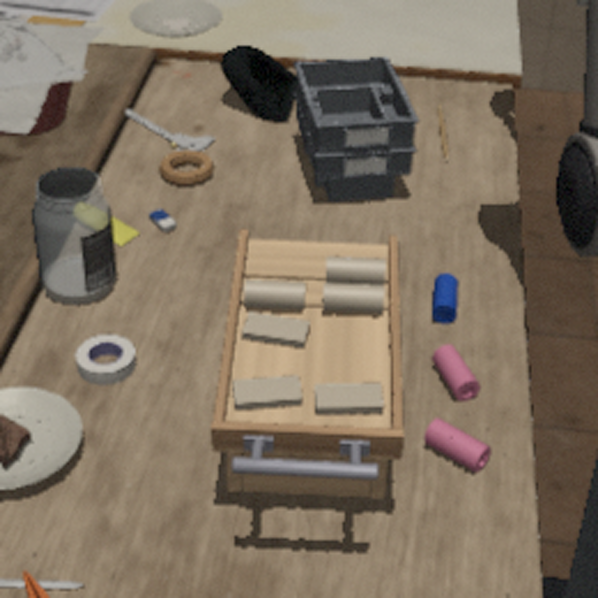

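Top view: lip side faces −y, 3 props and 3 tiles on the board, bins near (500,−330) with card holders towards +y; pink/blue cylinders are decoys. Next I fit the bin and board poses and overlay them.

```bash
cat >> h.py <<'E'
from scipy.optimize import minimize
def Rz(a): return np.array([[np.cos(a),-np.sin(a),0],[np.sin(a),np.cos(a),0],[0,0,1]])
def rect(a,b,z): return np.array([[sx*a,sy*b,z] for sx,sy in((1,1),(1,-1),(-1,-1),(-1,1))],float)
def edgefit(shots,lines,x0):
    # lines: list of (Nx3) sample points; maximise gradient magnitude along projections
    gs=[]
    for p in shots:
        g=cv2.GaussianBlur(cv2.cvtColor(p["img"],cv2.COLOR_RGB2GRAY).astype(np.float32),(0,0),1.0)
        m=np.hypot(cv2.Sobel(g,cv2.CV_32F,1,0),cv2.Sobel(g,cv2.CV_32F,0,1)); gs.append(np.minimum(m,150))
    def cost(x):
        s=0
        for p,g in zip(shots,gs):
            P=(Rz(x[2])@lines.T).T+np.r_[x[0],x[1],0]
            c=(p["world_to_cam"][:3,:3]@P.T).T+p["world_to_cam"][:3,3]; q=(p["camera_matrix"]@c.T).T; uv=(q[:,:2]/q[:,2:]).astype(np.float32)
            s-=cv2.remap(g,uv[:,0][None],uv[:,1][None],cv2.INTER_LINEAR).mean()
        return s
    best=min(((cost(x0+np.r_[dx,dy,a]),dx,dy,a) for dx in range(-24,25,4) for dy in range(-24,25,4) for a in np.arange(-.12,.13,.03)))
    x=np.array(x0)+np.array(best[1:])
    r=minimize(cost,x,method="Nelder-Mead",options=dict(initial_simplex=x+np.array([[0,0,0],[4,0,0],[0,4,0],[0,0,.04]])))
    return r.x,r.fun
def seg(*v,n=40): return np.vstack([a+(b-a)*np.linspace(0,1,n)[:,None] for a,b in zip(v[:-1],v[1:])])
def loop(r): return seg(*r,r[0])
def draw(p,pts,x,im,col=(0,0,255)):
    for P in (Rz(x[2])@pts.T).T+np.r_[x[0],x[1],0]:
        u=proj(p,P); cv2.circle(im,(int(u[0]*4+2),int(u[1]*4+2)),1,col,-1)
def binlines(z0=0): return loop(rect(96,71,z0+85))
th=.07
def boardpts():  # stand frame, at rest
    def B(x,y,z): return np.array([x,-132+y*np.cos(th)+z*np.sin(th),118-y*np.sin(th)+z*np.cos(th)])
    # rails outer top edges & lip
    return np.vstack([seg(B(-80,0,0),B(80,0,0)),seg(B(-80,0,16),B(-80,300,16)),seg(B(80,0,16),B(80,300,16)),seg(B(-80,300,24),B(80,300,24))]), seg(np.array([-65,-112+338.6,121.]),np.array([65,-112+338.6,121.]))
E
cat > fit0.py <<'E'
from h import *
np.set_printoptions(suppress=True)
t,s=cap("top"),cap("side")
bl=binlines(46)
xb,f=edgefit([t,s],bl,[500,-332,1.85]);print("bin",xb,f, edgefit([t],bl,[500,-332,1.85]), edgefit([s],bl,[500,-332,1.85]))
B,H=boardpts()
x0=[498,206,.05]
xs,f=edgefit([t,s],B,x0);print("stand",xs,f, edgefit([t],B,x0), edgefit([s],B,x0))
ims=[]
for p,c1,c2 in((t,(215,165,345,255),(380,165,470,245)),(s,(270,180,370,310),(300,100,390,185))):
    im=cv2.resize(p["img"][:,:,::-1],None,fx=4,fy=4,interpolation=cv2.INTER_CUBIC)
    draw(p,bl,xb,im);draw(p,B,xs,im);draw(p,H,xs,im,(0,255,0))
    r=[cv2.resize(im[c[1]*4:c[3]*4,c[0]*4:c[2]*4],(400,300)) for c in(c1,c2)]
    ims.append(np.hstack(r))
cv2.imwrite("pics/fit0.png",np.vstack(ims))
E
python3 fit0.py
```

```text
bin [ 502.20059302 -317.09230436    1.85153307] -192.52662658691406 (array([ 500.54482889, -305.7720827 ,    1.88387571]), np.float64(-76.56597137451172)) (array([ 503.67737708, -318.74482417,    1.8810974 ]), np.float64(-120.7155532836914))
stand [492.49927425 230.00394238   0.07249805] -168.1845703125 (array([495.89226162, 173.65614272,   0.07289207]), np.float64(-126.8603744506836)) (array([498.22627796, 233.02828888,   0.08758297]), np.float64(-96.49192810058594))
```

View pics/fit0.png

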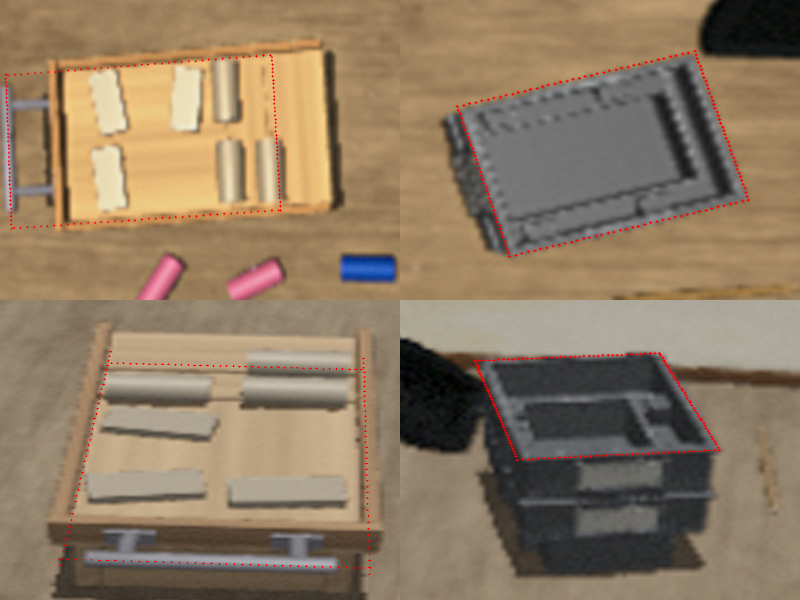

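```bash
sed -i 's/B(-80,0,16),B(-80,300,16)/B(-87,0,16),B(-87,300,16)/; s/B(80,0,16),B(80,300,16)/B(87,0,16),B(87,300,16)/' h.py
sed -i 's/x0=\[498,206,.05\]/x0=[498,190,.06]/; s/fit0.png/fit1.png/' fit0.py
sed -i '/^ims/i print("lip",Rz(xs[2])@[0,-132,0]+np.r_[xs[:2],0],"handle",Rz(xs[2])@[0,226.6,0]+np.r_[xs[:2],0]);[find(p,"tile_0") or find(p,"tape_roll",1) for p in (t,s)]' fit0.py
python3 fit0.py
```

```text
bin [ 502.12689938 -316.71372425    1.85410296] -192.5179443359375 (array([ 500.75793377, -305.91050807,    1.88576916]), np.float64(-76.6930923461914)) (array([ 503.6914782 , -319.05223226,    1.88117798]), np.float64(-120.63359069824219))
stand [509.49009983 174.19142964   0.07943585] -172.49636840820312 (array([488.95535036, 173.10610486,   0.08024316]), np.float64(-109.42451477050781)) (array([509.69966775, 172.361685  ,   0.07854658]), np.float64(-71.74120330810547))
lip [519.9646087   42.60767433   0.        ] handle [491.50885959 400.07687628   0.        ]
tile_0 0.76 [450. 285. 111.] [250. 219.]
tile_0 0.66 [532. 288. 110.] [250. 195.]
tape_roll 0.51 [735. 155.  16.] [291. 145.]
tile_0 0.96 [533. 295. 111.] [305. 261.]
tile_0 0.93 [537. 209. 118.] [309. 234.]
tile_0 0.74 [455. 291. 114.] [340. 262.]
tape_roll 0.58 [735. 163.  21.] [236. 245.]
```

View pics/fit1.png

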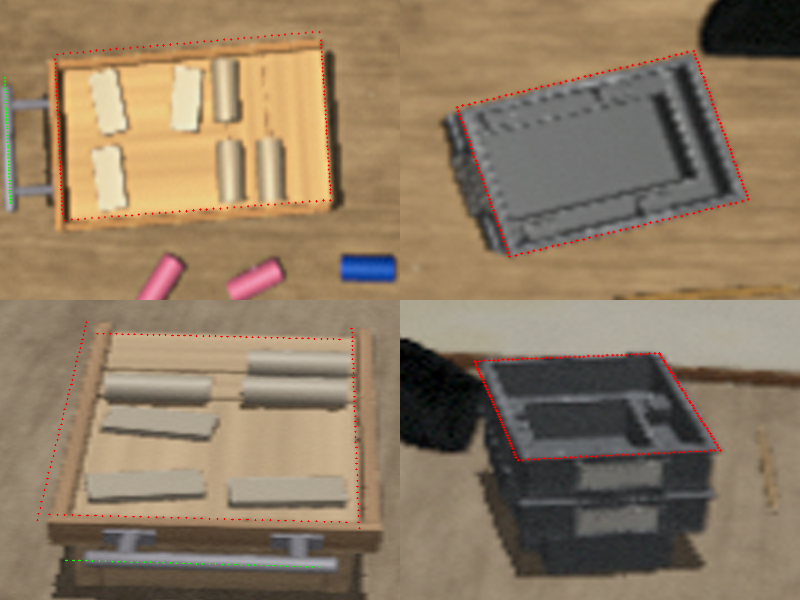

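Run:
```python
from h import *
t,s=cap("top"),cap("side")
print(tri([t,s],[(216.6,191.4),(291.2,290.5)]),tri([t,s],[(218.9,228),(354.5,294.8)]))
print(tri([t,s],[(217.75,209.7),(322.9,292.6)]))
# lip ends: top (323,40),(330,210) ; side far edge (110,333),(355,337)
T=lambda x,y:(215+x*.325,165+y*.3); S=lambda x,y:(270+x/4,180+(y-300)*.4333)
for a,b in(((321,50),(108,334)),((331,203),(357,338))): print(tri([t,s],[T(*a),S(*b)]))
x=np.array([502.1,-316.7]);y=1.854
print("grip+y wall",x+66.5*np.r_[-np.sin(y),np.cos(y)])
```

```text
[545.11769269 402.18797229 124.43901084] [417.02227452 391.35585895 119.90992398]
[480.95492636 396.68868427 122.27620783]
[590.0220135   47.0428885  115.08307137]
[428.03310954  34.15674185 118.0569285 ]
grip+y wall [ 438.24901721 -335.28230332]
```

```bash
cat >> h.py <<'E'
def plan(x,y,z,yaw=None):
    o=bot.get_obs(); p=o["tool_pos"]; r=o["tcp_rot"]; y0=r[2]
    if yaw is None: yaw=y0
    tw=-np.degrees((yaw-y0+np.pi)%(2*np.pi)-np.pi)
    d=np.array([x,y,z])-p; c,s=np.cos(yaw),np.sin(yaw)
    sh=np.array([d[0]*c+d[1]*s,-d[2],-d[0]*s+d[1]*c])
    q1=np.arctan2(y,x); print("t",round(float(o["time"]),2),"from",p.round(1),r.round(3),"twist",tw.round(2),"then shift mm",sh.round(1),"q6 now",o["joint_positions"][5].round(2),"q6 goal~",(q1-yaw-np.pi/2).round(2),"F",o["contact_force"].round(1),"w",o["grip_width"].round(1))
E
python3 -c "
from h import *
plan(435.5,-325.7,209,1.854-np.pi)"
```

```text
Traceback (most recent call last):
  File "h.py", line 62, in plan
    q1=np.arctan2(y,x); print("t",round(float(o["time"]),2),"from",p.round(1),r.round(3),"twist",tw.round(2),"then shift mm",sh.round(1),"q6 now",o["joint_positions"][5].round(2),"q6 goal~",(q1-yaw-np.pi/2).round(2),"F",o["contact_force"].round(1),"w",o["grip_width"].round(1))
                                                                                                                                                                                                                                                            ^^^^^^^^^^^^^^^^^^^^^
AttributeError: 'float' object has no attribute 'round'
```

```bash
sed -i 's/(q1-yaw-np.pi\/2).round(2)/round(float(q1-yaw-np.pi\/2),2)/; s/tw.round(2)/round(float(tw),2)/' h.py
python3 -c "
from h import *
plan(435.5,-325.7,209,1.854-np.pi)"
```

```text
Traceback (most recent call last):
  File "h.py", line 62, in plan
    q1=np.arctan2(y,x); print("t",round(float(o["time"]),2),"from",p.round(1),r.round(3),"twist",round(float(tw),2),"then shift mm",sh.round(1),"q6 now",o["joint_positions"][5].round(2),"q6 goal~",round(float(q1-yaw-np.pi/2),2),"F",o["contact_force"].round(1),"w",o["grip_width"].round(1))
                                                                                                                                                                                                                                                                        ^^^^^^^^^^^^^^^^^^^^^
AttributeError: 'float' object has no attribute 'round'
```

```bash
sed -i '$d' h.py
cat >> h.py <<'E'
    q1=np.arctan2(y,x); R=np.round
    print("t",R(o["time"],2),"from",R(p,1),R(r,3),"twist",R(tw,2),"then shift mm",R(sh,1),"q6 now",R(o["joint_positions"][5],2),"goal~",R(q1-yaw-np.pi/2,2),"F",R(o["contact_force"],1),"w",R(o["grip_width"],1))
E
python3 -c "
from h import *
plan(435.5,-325.7,209,1.854-np.pi)"
```

```text
t 1.8 from [ 209.2 -481.5  209.2] [-1.571  0.    -2.732] twist -82.75 then shift mm [-8.640e+01  2.000e-01  2.608e+02] q6 now -0.15 goal~ -0.93 F [0.3 0.7 0.2] w 91.9
```

Call:
arm_command(deltas=[[0,0,0,-8.275],[0,0,0,-8.275],[0,0,0,-8.275],[0,0,0,-8.275],[0,0,0,-8.275]])

```text
time: 2.3
tool_pos: [209.2, -481.5, 209.3]
tcp_rot: [-1.571, -0.0, -2.004]
contact_force: [0.5, -1.0, 0.0]
grip_width: 92.0
```

Call:
arm_command(deltas=[[0,0,0,-8.275],[0,0,0,-8.275],[0,0,0,-8.275],[0,0,0,-8.275],[0,0,0,-8.275]])

```text
time: 2.8
tool_pos: [209.2, -481.5, 209.2]
tcp_rot: [-1.571, -0.0, -1.282]
contact_force: [0.7, -0.5, 0.2]
grip_width: 91.6
```

Call:
arm_command(deltas=[[-0.011,0,0.0326,0],[-0.011,0,0.0326,0],[-0.011,0,0.0326,0],[-0.011,0,0.0326,0],[-0.011,0,0.0326,0]])

```text
time: 3.3
tool_pos: [351.3, -382.3, 209.3]
tcp_rot: [-1.571, -0.0, -1.288]
contact_force: [0.5, -0.4, -0.5]
grip_width: 92.0
```

Call:
arm_command(deltas=[[-0.011,0,0.0326,0],[-0.011,0,0.0326,0],[-0.0104,0,0.0326,0],[0,0,0,0],[0,0,0,0]])

```text
time: 3.8
tool_pos: [435.4, -324.4, 209.1]
tcp_rot: [-1.571, -0.0, -1.286]
contact_force: [-0.6, -0.2, -0.1]
grip_width: 91.8
```

```bash
python3 -c "
from h import *
plan(435.5,-325.7,108,1.854-np.pi)
t,s=cap('top'),cap('side')
bl=binlines(46)
print(edgefit([s],bl,[502,-317,1.854]))
a=cv2.resize(t['img'][150:270,360:500,::-1],(400,343));b=cv2.resize(s['img'][60:200,280:420,::-1],(343,343));cv2.imwrite('pics/g1.png',np.hstack([a,b]))"
```

```text
t 3.8 from [ 435.4 -324.4  209.1] [-1.571 -0.    -1.286] twist 0.11 then shift mm [  1.3 101.1  -0.3] q6 now -1.07 goal~ -0.93 F [-0.6 -0.2 -0.1] w 91.8
(array([ 504.50423506, -328.76725249,    1.8670552 ]), np.float64(-121.82066345214844))
```

View pics/g1.png

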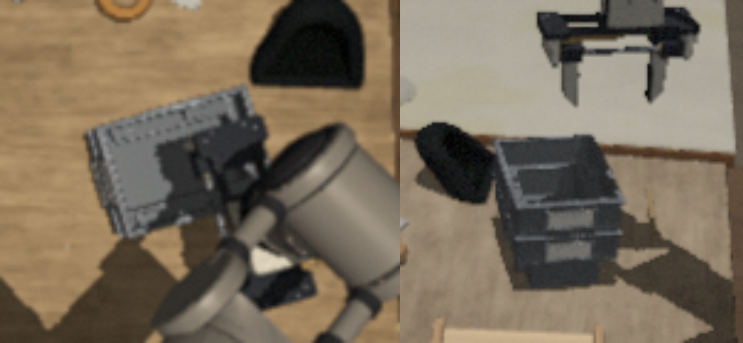

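Call:
arm_command(deltas=[[0.001,0.025,0,0],[0,0.025,0,0],[0,0.025,0,0],[0,0.0255,0,0],[0,0,0,0]])

```text
time: 4.4
tool_pos: [432.9, -325.0, 105.8]
tcp_rot: [-1.574, 0.006, -1.289]
contact_force: [0.4, -0.0, -0.2]
grip_width: 91.8
```

Call:
arm_command(deltas=[[0,0,0,0],[0,0,0,0],[0,0,0,0],[0,0,0,0],[0,0,0,0]], claw=255)

```text
time: 4.9
tool_pos: [435.7, -325.9, 109.3]
tcp_rot: [-1.57, -0.001, -1.287]
contact_force: [0.5, 0.3, -0.3]
grip_width: 56.4
```

Call:
arm_command(deltas=[[0,0,0,0],[0,0,0,0],[0,0,0,0],[0,0,0,0],[0,0,0,0]])

```text
time: 5.4
tool_pos: [435.5, -325.7, 108.7]
tcp_rot: [-1.571, -0.0, -1.288]
contact_force: [-0.5, 0.0, -0.6]
grip_width: 16.3
```

Call:
arm_command(deltas=[[0,0,0,0],[0,0,0,0],[0,0,0,0],[0,0,0,0],[0,0,0,0]])

```text
time: 5.9
tool_pos: [434.7, -325.9, 108.8]
tcp_rot: [-1.572, 0.0, -1.288]
contact_force: [-4.7, -1.6, 3.3]
grip_width: 8.3
```

Call:
arm_command(deltas=[[0,-0.01,0,0],[0,-0.02,0,0],[0,-0.025,0,0],[0,-0.025,0,0],[0,0,0,0]])

```text
time: 6.4
tool_pos: [437.3, -326.8, 192.2]
tcp_rot: [-1.567, -0.006, -1.287]
contact_force: [1.1, -1.2, -2.4]
grip_width: 8.3
```

```bash
python3 -c "
from h import *
plan(435.5,-325.7,188)
t,s=cap('top'),cap('side')
a=cv2.resize(t['img'][150:270,360:500,::-1],(400,343));b=cv2.resize(s['img'][60:200,280:420,::-1],(343,343));cv2.imwrite('pics/g2.png',np.hstack([a,b]))"
```

```text
t 6.4 from [ 437.3 -326.8  192.2] [-1.567 -0.006 -1.287] twist -0.0 then shift mm [-1.6  4.2 -1.4] q6 now -1.07 goal~ -0.93 F [ 1.1 -1.2 -2.4] w 8.3
```

View pics/g2.png

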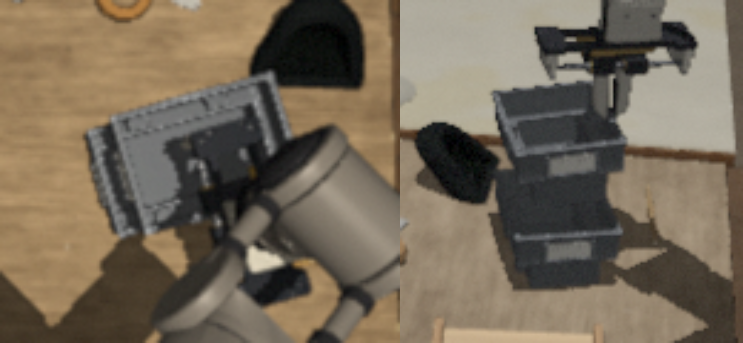

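Call:
arm_command(deltas=[[-0.0174,-0.004,0.0128,0],[-0.0174,-0.004,0.0128,0],[-0.0174,-0.004,0.0128,0],[-0.0174,-0.004,0.0128,0],[-0.0174,-0.004,0.0128,0]])

```text
time: 7.0
tool_pos: [472.0, -222.8, 206.7]
tcp_rot: [-1.573, 0.003, -1.288]
contact_force: [-0.2, -0.0, -2.5]
grip_width: 8.0
```

Call:
arm_command(deltas=[[-0.0174,-0.004,0.0128,0],[-0.0174,-0.004,0.0128,0],[-0.0174,-0.004,0.0128,0],[-0.0174,-0.004,0.0128,0],[-0.0174,-0.004,0.0128,0]])

```text
time: 7.5
tool_pos: [509.1, -121.5, 226.7]
tcp_rot: [-1.574, 0.003, -1.288]
contact_force: [0.4, 0.1, -2.1]
grip_width: 8.2
```

Call:
arm_command(deltas=[[0,0,0,-5],[0,0,0,-7],[0,0,0,-7.5],[0,0,0,-7.5],[0,0,0,-7.5]])

```text
time: 8.0
tool_pos: [508.9, -122.3, 226.5]
tcp_rot: [-1.572, 0.004, -0.68]
contact_force: [-0.4, 1.4, -2.8]
grip_width: 8.1
```

Call:
arm_command(deltas=[[0,0,0,-7.5],[0,0,0,-7.5],[0,0,0,-7.5],[0,0,0,-7.5],[0,0,0,-7]])

```text
time: 8.5
tool_pos: [509.0, -122.4, 226.6]
tcp_rot: [-1.569, 0.003, -0.034]
contact_force: [-0.2, -0.4, -3.2]
grip_width: 8.0
```

Call:
arm_command(deltas=[[0,0,0,-5],[0,0,0,-1.77],[0,0,0,0],[0,0,0,0]])

```text
time: 8.9
tool_pos: [509.3, -122.6, 227.4]
tcp_rot: [-1.57, 0.002, 0.077]
contact_force: [-0.3, 0.3, -3.0]
grip_width: 8.1
```

```bash
python3 -c "
from h import *
plan(511.8,-123.8,66,0.0785)"
```

```text
t 8.9 from [ 509.3 -122.6  227.4] [-1.57   0.002  0.077] twist -0.06 then shift mm [  2.4 161.4  -1.4] q6 now -2.03 goal~ -1.89 F [-0.3  0.3 -3. ] w 8.1
```

Call:
arm_command(deltas=[[0.002,0.03,-0.001,0],[0,0.035,0,0],[0,0.035,0,0],[0,0.03,0,0],[0,0.02,0,0]])

```text
time: 9.4
tool_pos: [510.7, -123.4, 76.2]
tcp_rot: [-1.57, 0.003, 0.078]
contact_force: [-0.6, -3.0, 2.1]
grip_width: 8.0
```

Call:
arm_command(deltas=[[0,0.006,0,0],[0,0.003,0,0],[0,0.002,0,0],[0,0.002,0,0],[0,0,0,0]])

```text
time: 9.9
tool_pos: [512.6, -124.2, 66.6]
tcp_rot: [-1.572, -0.002, 0.078]
contact_force: [0.1, -3.6, 2.5]
grip_width: 8.2
```

```bash
cat > look.py <<'E'
from h import *
import sys
np.set_printoptions(suppress=True)
plan(509.9,-98.9,64,0.0785)
t,s=cap('top'),cap('side')
bl=binlines(0)
g=[505,-55,.0785]
for q in([t,s],[t],[s]): print(edgefit(q,bl,g))
x,_=edgefit([t,s],bl,g)
ims=[]
for p,c in((t,(300,150,430,247)),(s,(280,110,410,207))):
    im=cv2.resize(p["img"][:,:,::-1],None,fx=4,fy=4,interpolation=cv2.INTER_CUBIC); draw(p,bl,x,im)
    ims.append(cv2.resize(im[c[1]*4:c[3]*4,c[0]*4:c[2]*4],(400,300)))
cv2.imwrite(sys.argv[1],np.hstack(ims))
E
python3 look.py pics/l1.png
```

```text
t 9.9 from [ 512.6 -124.2   66.6] [-1.572 -0.002  0.078] twist -0.01 then shift mm [-0.7  2.6 25.4] q6 now -2.03 goal~ -1.84 F [ 0.1 -3.6  2.5] w 8.2
(array([512.54791179, -77.17262247,   0.00706826]), np.float64(-161.7198028564453))
(array([486.47885991, -35.58200321,   0.08490368]), np.float64(-97.85084533691406))
(array([513.86270352, -78.68319194,  -0.0147139 ]), np.float64(-94.91930389404297))
```

View pics/l1.png

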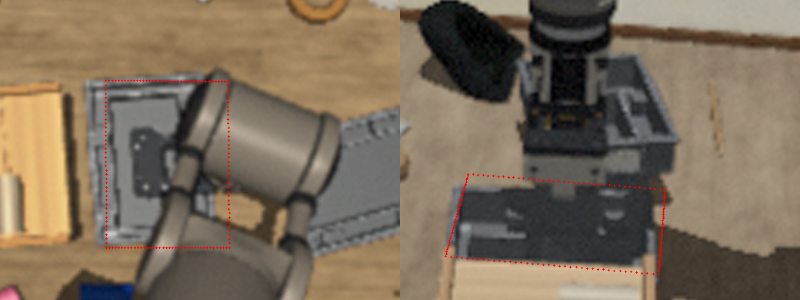

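Run:
```python
from h import *
t=cap('top')
S=np.array([498.6,172.6,0])
for u in((328.6,176.5),(333.5,229.8)):
    X=ray(t,u,85); print(X.round(1),(Rz(-.0785)@(X-S)).round(1))
```

```text
[605.   13.8  85. ] [  93.6 -166.7   85. ]
[415.  -5.  85.] [ -97.3 -170.5   85. ]
```

Call:
arm_command(deltas=[[0.002,-0.002,0.008,0],[0,0,0.01,0],[0,0,0.01,0],[0,0,0.008,0],[0,0,0.004,0]])

```text
time: 10.55
tool_pos: [510.8, -83.2, 67.8]
tcp_rot: [-1.572, -0.001, 0.08]
contact_force: [2.0, -15.9, 0.8]
grip_width: 8.3
```

Call:
arm_command(deltas=[[0,0,0.002,0],[0,0,0.002,0],[0,0,0,0],[0,0,0,0]])

```text
time: 10.95
tool_pos: [511.4, -83.2, 68.1]
tcp_rot: [-1.577, -0.002, 0.08]
contact_force: [0.5, -19.1, -0.4]
grip_width: 8.4
```

Call:
arm_command(deltas=[[0,0.001,-0.002,0],[0,0.002,-0.001,0],[0,0.002,0,0],[0,0,0,0]])

```text
time: 11.35
tool_pos: [511.1, -83.4, 62.8]
tcp_rot: [-1.573, -0.001, 0.079]
contact_force: [1.8, -6.0, 1.6]
grip_width: 8.6
```

Call:
arm_command(deltas=[[0,0,0,0],[0,0,0,0],[0,0,0,0],[0,0,0,0],[0,0,0,0]], claw=120)

```text
time: 11.85
tool_pos: [510.4, -82.4, 62.6]
tcp_rot: [-1.571, 0.0, 0.079]
contact_force: [0.3, 0.3, -0.3]
grip_width: 43.6
```

Call:
arm_command(deltas=[[0,-0.02,0,0],[0,-0.04,0,0],[0,-0.05,0,0],[0,-0.05,0,0],[0,-0.04,0,0]])

```text
time: 12.35
tool_pos: [510.7, -82.6, 265.8]
tcp_rot: [-1.572, -0.002, 0.079]
contact_force: [0.8, -0.2, -0.4]
grip_width: 48.6
```

```bash
python3 -c "
from h import *
plan(481,397,250,0.0785)"
```

```text
t 12.35 from [510.7 -82.6 265.8] [-1.572 -0.002  0.079] twist 0.01 then shift mm [  8.   15.8 480.4] q6 now -1.96 goal~ -0.96 F [ 0.8 -0.2 -0.4] w 48.6
```

Call:
arm_command(deltas=[[0,0,0.04,0],[0,0,0.04,0],[0,0,0.04,0],[0,0,0.04,0],[0,0,0.04,0]], claw=155)

```text
time: 12.85
tool_pos: [494.3, 118.3, 262.7]
tcp_rot: [-1.571, 0.0, 0.078]
contact_force: [0.3, 0.2, 0.0]
grip_width: 36.0
```

Call:
arm_command(deltas=[[0,0,0.04,0],[0,0,0.04,0],[0,0,0.04,0],[0,0,0.04,0],[0,0,0.04,0]])

```text
time: 13.35
tool_pos: [478.6, 317.8, 262.6]
tcp_rot: [-1.571, 0.0, 0.079]
contact_force: [1.9, 0.7, 0.0]
grip_width: 36.0
```

Call:
arm_command(deltas=[[0.008,0,0.04,0],[0,0.015,0.04,0],[0,0,0,0],[0,0,0,0]])

```text
time: 13.75
tool_pos: [480.2, 397.0, 246.6]
tcp_rot: [-1.572, 0.002, 0.08]
contact_force: [0.6, 0.3, 0.0]
grip_width: 36.0
```

```bash
sed -i 's/plan(.*/plan(481,397,113,.0785)/; s/^g=.*/g=[505,-25,.0785]/; s/(280,110,410,207)/(270,165,400,310)/' look.py; python3 look.py pics/l2.png
```

```text
t 13.75 from [480.2 397.  246.6] [-1.572  0.002  0.08 ] twist 0.11 then shift mm [  0.8 133.6  -0.1] q6 now -1.08 goal~ -0.96 F [0.6 0.3 0. ] w 36.0
(array([513.49995302, -26.32405144,   0.07773086]), np.float64(-136.35507202148438))
(array([512.25306566, -26.32591388,   0.08203191]), np.float64(-72.90238189697266))
(array([507.54442399, -24.42554182,   0.19997943]), np.float64(-79.95056915283203))
```

View pics/l2.png

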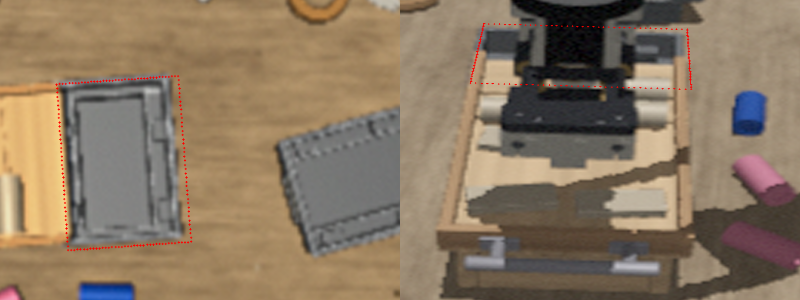

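Call:
arm_command(deltas=[[0,0.03,0,0],[0,0.03,0,0],[0,0.025,0,0],[0,0.01,0,0],[0,0,0,0]])

```text
time: 14.35
tool_pos: [480.9, 395.3, 152.1]
tcp_rot: [-1.572, 0.002, 0.077]
contact_force: [-0.4, 0.2, -0.2]
grip_width: 36.2
```

Call:
arm_command(deltas=[[0,0.01,0,0],[0,0.01,0,0],[0,0.01,0,0],[0,0.005,0,0],[0,0,0,0]])

```text
time: 14.85
tool_pos: [480.4, 396.2, 116.6]
tcp_rot: [-1.572, 0.002, 0.079]
contact_force: [0.1, 0.6, 0.4]
grip_width: 35.5
```

Run:
```python
from h import *
plan(481,397,110)
s=cap('side');t=cap('top')
a=cv2.resize(s['img'][200:330,250:400,::-1],(500,433));b=cv2.resize(t['img'][160:260,200:300,::-1],(433,433))[:,:300]
cv2.imwrite('pics/h1.png',np.hstack([a,b]))
```

```text
t 14.85 from [480.4 396.2 116.6] [-1.572  0.002  0.079] twist -0.0 then shift mm [0.6 6.6 0.7] q6 now -1.08 goal~ -0.96 F [0.1 0.6 0.4] w 35.5
```

View pics/h1.png

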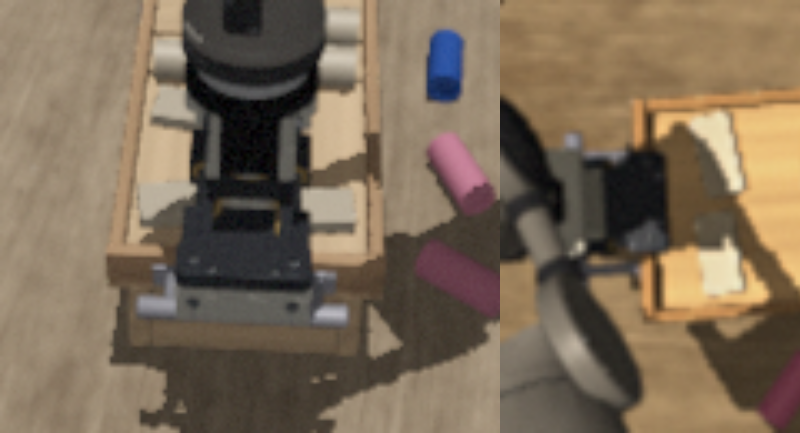

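Call:
arm_command(deltas=[[0,0.004,0,0],[0,0.002,0,0],[0,0,0,0]])

```text
time: 15.25
tool_pos: [480.8, 396.4, 111.4]
tcp_rot: [-1.571, 0.0, 0.079]
contact_force: [-0.3, 0.2, 0.4]
grip_width: 36.1
```

Call:
arm_command(deltas=[[0,0,0,0],[0,0,0,0],[0,0,0,0],[0,0,0,0],[0,0,0,0]], claw=255)

```text
time: 15.75
tool_pos: [480.9, 396.5, 111.7]
tcp_rot: [-1.571, -0.0, 0.079]
contact_force: [0.1, -0.1, 0.7]
grip_width: 2.2
```

Call:
arm_command(deltas=[[0,0,0,0],[0,0,0,0],[0,-0.002,0,0],[0,-0.004,0,0],[0,0,0,0]])

```text
time: 16.25
tool_pos: [481.3, 396.7, 118.5]
tcp_rot: [-1.57, -0.001, 0.079]
contact_force: [-0.6, 0.2, -0.0]
grip_width: 0.3
```

Run:
```python
from h import *
o=bot.get_obs();R=o["tool_pos"]
s=cap('side');t=cap('top')
print([proj(p,R+[0,0,d]).round(1) for p in(s,t) for d in(-8,11)])
print([proj(s,[481+e,397,121]).round(1) for e in(-65,65)])
a=cv2.resize(s['img'][250:330,270:370,::-1],(500,400),interpolation=2);b=cv2.resize(t['img'][175:235,200:245,::-1],(300,400),interpolation=2)
cv2.imwrite('pics/h2.png',np.hstack([a,b]))
```

```text
[array([322.7, 296.7]), array([323. , 290.1]), array([218.7, 209.7]), array([217.2, 209.4])]
[array([354.5, 296.4]), array([291.8, 289.9])]
```

View pics/h2.png

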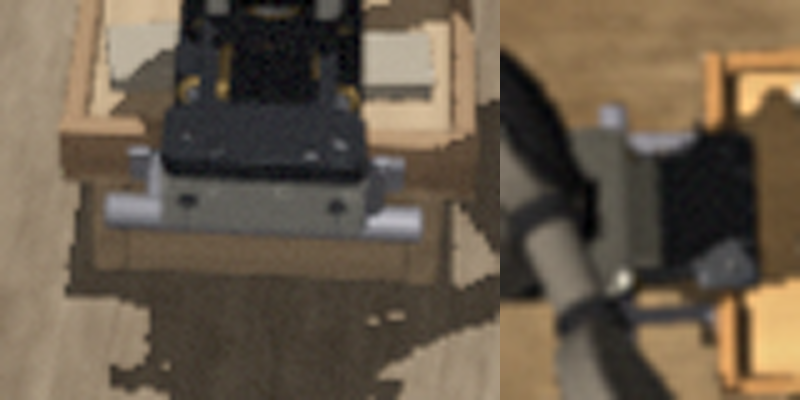

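Call:
arm_command(deltas=[[0,0,0.003,0],[0,0,0,0]])

```text
time: 16.55
tool_pos: [480.6, 399.8, 117.6]
tcp_rot: [-1.571, 0.0, 0.079]
contact_force: [-0.1, 1.0, -0.4]
grip_width: 0.2
```

Call:
arm_command(deltas=[[0,0,0.003,0],[0,0,0,0]])

```text
time: 16.75
tool_pos: [480.3, 402.8, 117.6]
tcp_rot: [-1.571, 0.0, 0.079]
contact_force: [-0.6, 0.0, 0.4]
grip_width: 0.5
```

Call:
arm_command(deltas=[[0,0,-0.006,0],[0,0,-0.003,0],[0,0,0,0]])

```text
time: 17.05
tool_pos: [481.2, 392.8, 117.7]
tcp_rot: [-1.571, 0.0, 0.078]
contact_force: [-0.7, -0.6, 0.3]
grip_width: 0.6
```

Call:
arm_command(deltas=[[0,0,-0.003,0],[0,0,0,0]])

```text
time: 17.25
tool_pos: [481.5, 390.1, 117.7]
tcp_rot: [-1.571, -0.0, 0.078]
contact_force: [0.5, -0.3, -0.7]
grip_width: 0.3
```

Run:
```python
from h import *
s=cap('side')
R=np.array([435.4,-324.4,201]);j=np.array([.96,.28,0])
print(proj(s,R+46*j),proj(s,R-46*j), "seen 351,101 / 384,101")
find(s,"board_handle");print(bot.get_obs()["joint_positions"])
```

```text
[350.88849969 110.11586387] [379.55404349 108.62115591] seen 351,101 / 384,101
board_handle 0.86 [453. 252. 116.] [342. 250.]
board_handle 0.6 [734. 164.  22.] [236. 245.]
[ 5.57868678e-01  5.92902111e-01  1.37412914e+00 -2.79012995e-05
  1.17452113e+00 -1.09126476e+00]
```

Call:
arm_command(deltas=[[0,-0.03,0,0],[0,-0.05,0,0],[0,-0.05,0,0],[0,-0.02,0,0],[0,0,0,0]], claw=200)

```text
time: 17.85
tool_pos: [482.6, 391.5, 272.1]
tcp_rot: [-1.567, -0.007, 0.079]
contact_force: [-0.8, 0.4, -0.3]
grip_width: 19.7
```

Call:
arm_command(deltas=[[0,0,-0.03,0],[0,0,-0.04,0],[0,0,-0.03,0],[0,0,0,0],[0,0,0,0]])

```text
time: 18.35
tool_pos: [489.0, 290.5, 266.7]
tcp_rot: [-1.571, 0.002, 0.077]
contact_force: [0.2, 0.7, -0.3]
grip_width: 19.9
```

Run:
```python
from h import *
o=bot.get_obs();R=o["tool_pos"]
s=cap('side');t=cap('top');print(R)
ims=[]
for p,c in((s,(250,150,390,310)),(t,(200,160,300,270))):
    im=cv2.resize(p["img"][:,:,::-1],None,fx=4,fy=4,interpolation=cv2.INTER_CUBIC)
    for X,col in((R+[0,0,-8],(0,0,255)),([545,402,121],(0,255,0)),([417,391,121],(0,255,0)),([481,397,121],(255,0,0))):
        u=proj(p,np.array(X,float));cv2.circle(im,(int(u[0]*4+2),int(u[1]*4+2)),3,col,-1)
    ims.append(cv2.resize(im[c[1]*4:c[3]*4,c[0]*4:c[2]*4],(400,int(400*(c[3]-c[1])/(c[2]-c[0])))[:2]))
h=min(i.shape[0] for i in ims);cv2.imwrite('pics/h3.png',np.hstack([ims[0][-h:],ims[1][:h]]))
```

```text
[488.97705485 290.50047313 266.660831  ]
```

View pics/h3.png

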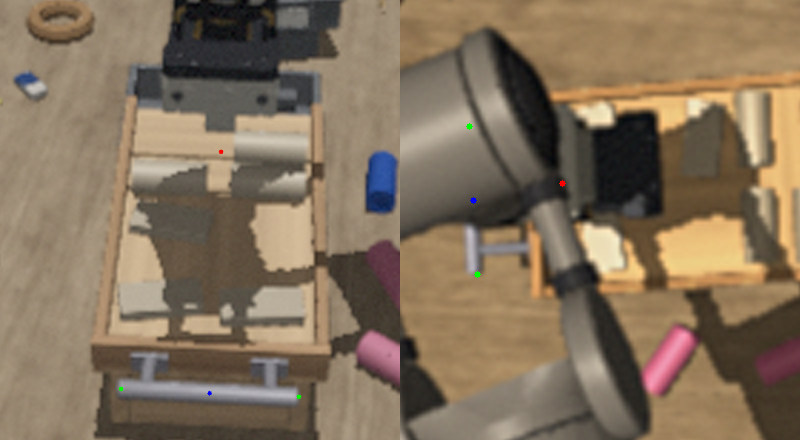

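Call:
arm_command(deltas=[[0,0,0.03,0],[0,0,0.04,0],[0,0,0.036,0],[0,0,0,0],[0,0,0,0]], claw=155)

```text
time: 18.95
tool_pos: [480.0, 397.8, 266.6]
tcp_rot: [-1.572, 0.001, 0.081]
contact_force: [-0.4, -0.2, -0.4]
grip_width: 35.5
```

Call:
arm_command(deltas=[[0,0.04,0,0],[0,0.04,0,0],[0,0.04,0,0],[0,0.02,0,0],[0,0,0,0]])

```text
time: 19.45
tool_pos: [479.3, 394.4, 124.2]
tcp_rot: [-1.575, 0.006, 0.078]
contact_force: [0.1, -0.9, 0.1]
grip_width: 35.9
```

Call:
arm_command(deltas=[[0,0.01,0,0],[0,0.01,0,0],[0,0.008,0,0],[0,0.005,0,0],[0,0,0,0]])

```text
time: 19.95
tool_pos: [480.6, 396.3, 94.1]
tcp_rot: [-1.571, 0.001, 0.079]
contact_force: [-0.5, 0.1, 0.2]
grip_width: 36.1
```

Call:
arm_command(deltas=[[0,0,0,0],[0,0,0,0],[0,0,0,0],[0,0,0,0],[0,0,0,0]], claw=255)

```text
time: 20.45
tool_pos: [480.9, 399.3, 95.2]
tcp_rot: [-1.566, -0.002, 0.079]
contact_force: [0.1, 10.2, -2.1]
grip_width: 13.1
```

Call:
arm_command(deltas=[[0,0,0.003,0],[0,-0.005,-0.0003,0],[0,-0.012,-0.0009,0],[0,-0.0085,-0.001,0],[0,-0.0085,-0.0011,0]])

```text
time: 20.95
tool_pos: [481.0, 395.9, 129.0]
tcp_rot: [-1.571, 0.0, 0.078]
contact_force: [3.0, 0.5, -7.3]
grip_width: 13.0
```

Run:
```python
from h import *
plan(481,397,110)
s=cap('side');cv2.imwrite('pics/b1.png',cv2.resize(s['img'][150:330,240:420,::-1],(600,600)))
```

```text
t 20.95 from [481.  395.9 129. ] [-1.571  0.     0.078] twist -0.0 then shift mm [ 0.1 19.   1.1] q6 now -1.08 goal~ -0.96 F [ 3.   0.5 -7.3] w 13.0
```

View pics/b1.png

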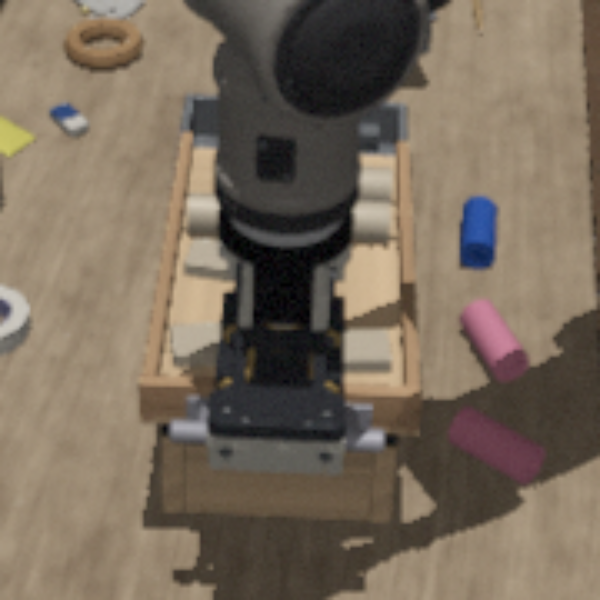

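Board is lifting with 7 N on it. Continue tipping.

Call:
arm_command(deltas=[[0,-0.0084,-0.0014,0],[0,-0.0083,-0.0016,0],[0,-0.0083,-0.0018,0],[0,-0.0082,-0.002,0],[0,-0.0082,-0.0022,0]])

```text
time: 21.5
tool_pos: [481.7, 387.3, 170.9]
tcp_rot: [-1.57, -0.0, 0.079]
contact_force: [3.8, 2.1, -5.7]
grip_width: 13.0
```

Call:
arm_command(deltas=[[0,-0.0081,-0.0024,0],[0,-0.0081,-0.0026,0],[0,-0.008,-0.0028,0],[0,-0.004,-0.0015,0],[0,-0.004,-0.0015,0]])

```text
time: 22.0
tool_pos: [482.5, 376.9, 202.9]
tcp_rot: [-1.57, -0.001, 0.079]
contact_force: [3.7, 4.1, -4.9]
grip_width: 12.9
```

Call:
arm_command(deltas=[[0,-0.004,-0.0015,0],[0,-0.004,-0.0015,0],[0,-0.004,-0.0016,0],[0,-0.004,-0.0016,0],[0,-0.004,-0.0016,0]])

```text
time: 22.5
tool_pos: [483.1, 368.8, 222.7]
tcp_rot: [-1.57, -0.0, 0.079]
contact_force: [3.6, 3.0, -5.3]
grip_width: 13.1
```

Call:
arm_command(deltas=[[0,-0.004,-0.0017,0],[0,-0.004,-0.0017,0],[0,0,0,0],[0,0,0,0],[0,0,0,0]])

```text
time: 23.0
tool_pos: [483.4, 365.3, 230.2]
tcp_rot: [-1.571, -0.0, 0.079]
contact_force: [3.4, 2.6, -4.1]
grip_width: 13.1
```

Run:
```python
from h import *
plan(481,397,110)
s=cap('side');t=cap('top')
for p in(t,s): find(p,"prop_0");find(p,"tile_0")
a=cv2.resize(s['img'][120:300,250:400,::-1],(400,480));b=cv2.resize(t['img'][150:270,240:340,::-1],(400,480))
cv2.imwrite('pics/b2.png',np.hstack([a,b]))
```

```text
t 23.0 from [483.4 365.3 230.2] [-1.571 -0.     0.079] twist -0.0 then shift mm [1.000e-01 1.202e+02 3.180e+01] q6 now -1.13 goal~ -0.96 F [ 3.4  2.6 -4.1] w 13.1
prop_0 0.7 [342. 123.  27.] [298. 249.]
prop_0 0.64 [468.   9.  27.] [329. 215.]
prop_0 0.56 [559. -42.  25.] [343. 191.]
tile_0 0.58 [454. 266. 202.] [251. 217.]
tile_0 0.58 [540. 183. 172.] [278. 192.]
tile_0 0.46 [533. 268. 202.] [251. 193.]
tile_0 0.21 [ 502. -332.   49.] [423. 207.]
prop_0 0.6 [336. 246.  23.] [390. 283.]
prop_0 0.51 [341. 138.  23.] [388. 253.]
prop_0 0.51 [356.   5.  28.] [384. 219.]
tile_0 0.47 [434. 262. 209.] [353. 222.]
tile_0 0.47 [554. 273. 203.] [297. 222.]
```

View pics/b2.png

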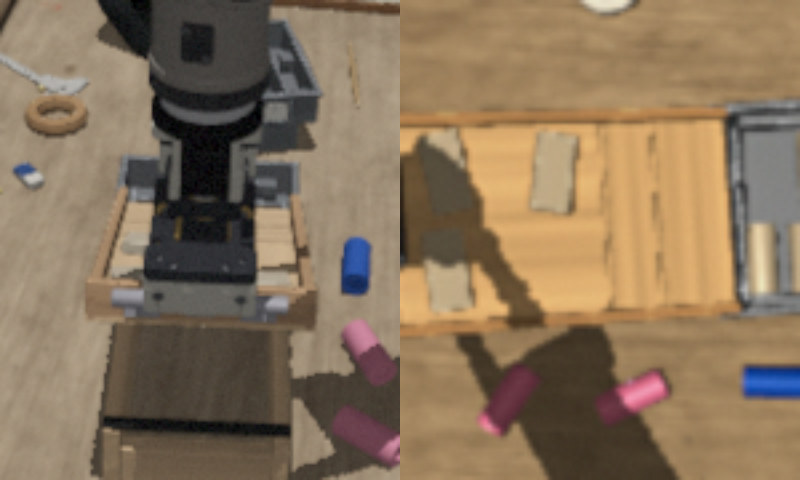

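Call:
arm_command(deltas=[[0,0.004,0.0017,0],[0,0.008,0.0033,0],[0,0.008,0.0032,0],[0,0.008,0.003,0],[0,0.008,0.003,0]])

```text
time: 23.8
tool_pos: [482.3, 380.4, 193.8]
tcp_rot: [-1.57, -0.001, 0.079]
contact_force: [3.6, 5.1, -1.4]
grip_width: 13.2
```

Call:
arm_command(deltas=[[0,0.008,0.0028,0],[0,0.0081,0.0026,0],[0,0.0081,0.0024,0],[0,0.0082,0.0022,0],[0,0.0082,0.002,0]])

```text
time: 24.3
tool_pos: [481.4, 391.8, 152.9]
tcp_rot: [-1.571, -0.001, 0.079]
contact_force: [5.2, 3.5, -2.7]
grip_width: 12.9
```

Call:
arm_command(deltas=[[0,0.0083,0.0018,0],[0,0.0083,0.0016,0],[0,0.0084,0.0014,0],[0,0.0085,0.0011,0],[0,0.0085,0.001,0]])

```text
time: 24.8
tool_pos: [480.9, 398.3, 110.9]
tcp_rot: [-1.572, -0.001, 0.079]
contact_force: [5.3, 1.9, -4.2]
grip_width: 12.8
```

Call:
arm_command(deltas=[[0,0.006,0.0005,0],[0,0.004,0.0002,0],[0,0,0,0],[0,0,0,0]])

```text
time: 25.2
tool_pos: [480.8, 399.0, 101.0]
tcp_rot: [-1.571, -0.0, 0.079]
contact_force: [4.0, 3.4, -3.7]
grip_width: 12.8
```

Call:
arm_command(deltas=[[0,0.003,0,0],[0,0,0,0]])

```text
time: 25.4
tool_pos: [480.8, 399.2, 98.1]
tcp_rot: [-1.571, -0.0, 0.079]
contact_force: [5.1, 3.3, -4.7]
grip_width: 12.8
```

Call:
arm_command(deltas=[[0,0.003,0,0],[0,0,0,0],[0,0,0,0]])

```text
time: 25.7
tool_pos: [481.0, 399.2, 97.8]
tcp_rot: [-1.57, -0.002, 0.079]
contact_force: [0.1, 0.6, 10.2]
grip_width: 12.7
```

Call:
arm_command(deltas=[[0,-0.001,0,0],[0,0,0,0],[0,0,0,0],[0,0,0,0]], claw=155)

```text
time: 26.1
tool_pos: [480.2, 398.7, 96.2]
tcp_rot: [-1.572, 0.001, 0.079]
contact_force: [-0.1, -0.8, -0.1]
grip_width: 35.3
```

Call:
arm_command(deltas=[[0,-0.02,0,0],[0,-0.04,0,0],[0,-0.05,0,0],[0,-0.05,0,0],[0,0,0,0]])

```text
time: 26.6
tool_pos: [483.0, 400.6, 264.7]
tcp_rot: [-1.564, -0.012, 0.079]
contact_force: [0.2, -0.2, -0.4]
grip_width: 36.2
```

```bash
cat > look2.py <<'E'
from h import *
import sys
np.set_printoptions(suppress=True)
plan(510.4,-82.4,255,.0785)
s=cap('side');t=cap('top')
for p in(t,s): find(p,"prop_0");find(p,"tile_0")
for nm,g,z in(("a",[506,-17,.0785],0),("b",[502,-317,1.854],0)):
    for q in([t,s],[t],[s]): print(nm,*edgefit(q,binlines(z),g))
B,H=boardpts(); print("board",edgefit([t],B,[498.6,172.6,.0785]))
a=cv2.resize(s['img'][90:270,240:400,::-1],(400,450));b=cv2.resize(t['img'][140:280,290:490,::-1],(400,280))
c=np.zeros((450,800,3),np.uint8);c[:,:400]=a;c[:280,400:]=b;cv2.imwrite(sys.argv[1],c)
E
python3 look2.py pics/c1.png
```

```text
t 26.6 from [483.  400.6 264.7] [-1.564 -0.012  0.079] twist 0.01 then shift mm [ -10.6    9.7 -483.7] q6 now -1.08 goal~ -1.81 F [ 0.2 -0.2 -0.4] w 36.2
prop_0 0.71 [468.   8.  31.] [329. 215.]
prop_0 0.68 [558. -40.  25.] [342. 191.]
prop_0 0.68 [471. -36.  33.] [342. 215.]
prop_0 0.52 [358. -11.  27.] [334. 245.]
prop_0 0.52 [340. 234.  25.] [268. 249.]
tile_0 0.65 [531. 285. 113.] [251. 196.]
tile_0 0.55 [450. 286. 113.] [250. 219.]
tile_0 0.46 [535. 198. 117.] [276. 195.]
prop_0 0.74 [338. 245.  23.] [389. 282.]
prop_0 0.69 [345. 139.  24.] [387. 253.]
prop_0 0.63 [354.   6.  29.] [384. 219.]
prop_0 0.63 [479. 260. 114.] [331. 252.]
tile_0 0.92 [454. 290. 115.] [340. 262.]
tile_0 0.69 [535. 294. 112.] [305. 260.]
tile_0 0.52 [549. 214. 120.] [304. 234.]
a [485.75170014 -28.8214511    0.07993478] -128.21441650390625
a [512.35256767 -26.06523193   0.0755404 ] -73.68611145019531
a [506.80748996 -28.26026912   0.17039676] -69.18843841552734
b [ 502.27974302 -306.88858831    1.84698581] -179.8349609375
b [ 500.63568831 -307.34721104    1.85177038] -97.71470642089844
b [ 505.43859814 -313.31477204    1.85892982] -85.29705047607422
board (array([489.03094016, 174.6895132 ,   0.07434009]), np.float64(-99.41900634765625))
```

View pics/c1.png

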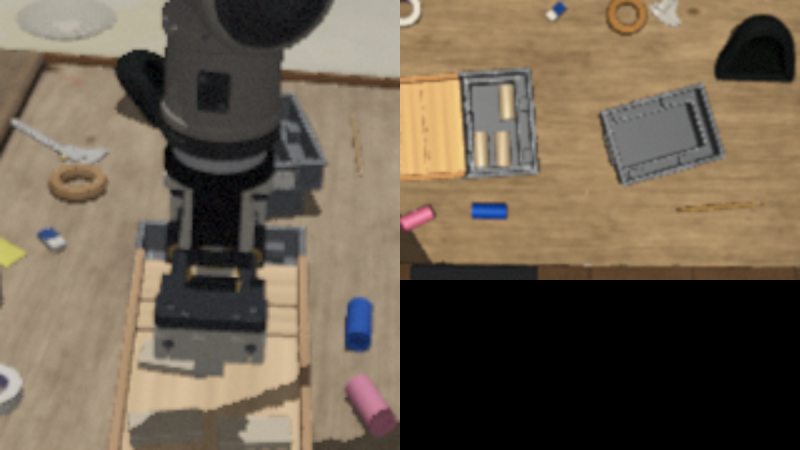

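Call:
arm_command(deltas=[[-0.01,0,-0.04,0],[0,0,-0.04,0],[0,0,-0.04,0],[0,0,-0.04,0],[0,0,-0.04,0]], claw=120)

```text
time: 27.4
tool_pos: [485.8, 197.2, 255.4]
tcp_rot: [-1.571, 0.002, 0.079]
contact_force: [0.7, 0.2, -0.2]
grip_width: 48.6
```

Call:
arm_command(deltas=[[0,0,-0.04,0],[0,0,-0.04,0],[0,0,-0.04,0],[0,0,-0.04,0],[0,0,-0.04,0]])

```text
time: 27.9
tool_pos: [501.5, -2.1, 255.5]
tcp_rot: [-1.57, 0.002, 0.079]
contact_force: [0.5, -0.2, -0.1]
grip_width: 48.6
```

Call:
arm_command(deltas=[[0,0,-0.04,0],[0,0,-0.04,0],[0,0,0,0],[0,0,0,0]])

```text
time: 28.3
tool_pos: [507.9, -80.7, 255.5]
tcp_rot: [-1.57, 0.002, 0.076]
contact_force: [1.2, 1.1, -0.3]
grip_width: 48.5
```

```bash
python3 -c "
from h import *
plan(510.4,-82.4,53,.0785)"
```

```text
t 28.3 from [507.9 -80.7 255.5] [-1.57   0.002  0.076] twist -0.12 then shift mm [  2.4 202.5  -1.9] q6 now -1.95 goal~ -1.81 F [ 1.2  1.1 -0.3] w 48.5
```

Call:
arm_command(deltas=[[0.002,0.04,-0.002,0],[0,0.05,0,0],[0,0.05,0,0],[0,0.04,0,0],[0,0.01,0,0]])

```text
time: 28.8
tool_pos: [507.3, -79.6, 62.5]
tcp_rot: [-1.567, 0.008, 0.08]
contact_force: [-0.2, 0.5, 0.2]
grip_width: 48.6
```

Call:
arm_command(deltas=[[0,0.005,0,0],[0,0.005,0,0],[0,0,0,0]])

```text
time: 29.1
tool_pos: [511.5, -82.1, 57.9]
tcp_rot: [-1.572, -0.002, 0.079]
contact_force: [0.3, -0.0, 0.2]
grip_width: 48.7
```

Call:
arm_command(deltas=[[0,0,0,0],[0,0,0,0],[0,0,0,0],[0,0,0,0],[0,0,0,0]], claw=255)

```text
time: 29.6
tool_pos: [510.6, -82.3, 56.9]
tcp_rot: [-1.571, -0.0, 0.079]
contact_force: [0.6, -8.6, 1.7]
grip_width: 12.9
```

Call:
arm_command(deltas=[[0,0,0,0],[0,0,0,0],[0,0,0,0]])

```text
time: 29.9
tool_pos: [511.3, -83.4, 57.0]
tcp_rot: [-1.573, -0.001, 0.079]
contact_force: [1.6, -5.1, -0.7]
grip_width: 8.7
```

Call:
arm_command(deltas=[[0,-0.001,-0.006,0],[0,0,-0.012,0],[0,0,-0.016,0],[0,0,-0.016,0],[0,0,-0.014,0]])

```text
time: 30.4
tool_pos: [515.5, -147.8, 57.5]
tcp_rot: [-1.571, 0.0, 0.078]
contact_force: [-0.9, 1.0, -3.2]
grip_width: 8.9
```

Call:
arm_command(deltas=[[0,0,-0.01,0],[0,0.001,-0.004,0],[0,0,0,0],[0,0,0,0]])

```text
time: 30.8
tool_pos: [517.0, -160.6, 57.1]
tcp_rot: [-1.572, -0.001, 0.079]
contact_force: [-0.7, -3.1, -0.1]
grip_width: 8.7
```

Call:
arm_command(deltas=[[0,0,0,0],[0,0,0,0],[0,0,0,0],[0,0,0,0],[0,0,0,0]], claw=120)

```text
time: 31.3
tool_pos: [516.7, -159.7, 56.7]
tcp_rot: [-1.571, -0.0, 0.079]
contact_force: [0.1, 0.5, -0.1]
grip_width: 44.2
```

Call:
arm_command(deltas=[[0,-0.03,0,0],[0,-0.05,0,0],[0,-0.05,0,0],[0,-0.05,0,0],[0,-0.02,0,0]])

```text
time: 31.8
tool_pos: [518.2, -160.5, 262.2]
tcp_rot: [-1.575, -0.007, 0.079]
contact_force: [0.7, -0.4, 1.2]
grip_width: 48.9
```

Run:
```python
from h import *
# grip on bin_b near (+y) wall, bin x=+10
x,y,a=501,-308,1.852
u=Rz(a)@[12,66.5,0]
plan(x+u[0],y+u[1],250,a-np.pi)
```

```text
t 31.8 from [ 518.2 -160.5  262.2] [-1.575 -0.007  0.079] twist 78.4 then shift mm [ 125.    12.2 -123.9] q6 now -2.09 goal~ -0.91 F [ 0.7 -0.4  1.2] w 48.9
```

Call:
arm_command(deltas=[[0,0,0,7.84],[0,0,0,7.84],[0,0,0,7.84],[0,0,0,7.84],[0,0,0,7.84]], claw=90)

```text
time: 32.3
tool_pos: [516.6, -159.8, 256.7]
tcp_rot: [-1.571, 0.0, -0.611]
contact_force: [-0.0, 0.1, 0.5]
grip_width: 59.4
```

Call:
arm_command(deltas=[[0,0,0,7.84],[0,0,0,7.84],[0,0,0,7.84],[0,0,0,7.84],[0,0,0,7.84]])

```text
time: 32.8
tool_pos: [516.6, -159.8, 256.7]
tcp_rot: [-1.571, 0.0, -1.295]
contact_force: [-0.2, -0.2, 0.9]
grip_width: 59.6
```

Call:
arm_command(deltas=[[0.025,0,-0.0248,0],[0.025,0,-0.0248,0],[0.025,0,-0.0248,0],[0.025,0,-0.0248,0],[0.025,0,-0.0248,0]])

```text
time: 33.3
tool_pos: [431.4, -315.4, 256.8]
tcp_rot: [-1.571, -0.0, -1.29]
contact_force: [0.5, 0.4, -0.0]
grip_width: 59.2
```

Call:
arm_command(deltas=[[0,0,0,0],[0,0,0,0]])

```text
time: 33.5
tool_pos: [431.9, -314.6, 256.6]
tcp_rot: [-1.571, 0.001, -1.292]
contact_force: [0.3, 0.2, 0.3]
grip_width: 59.3
```

```bash
cat > fits.py <<'E'
from h import *
np.set_printoptions(suppress=True,precision=3)
s=cap('side');t=cap('top')
for nm,g in(("a",[517,-94,.0785]),("b",[501,-308,1.852])):
    for q in([t,s],[t],[s]): print(nm,*edgefit(q,binlines(0),g))
for p in(t,s):
    find(p,"bin_a",4);find(p,"bin_a_front",4)
find(t,"prop_0")
x,y,a=501,-308,1.852
u=Rz(a)@[12,66.5,0]
plan(x+u[0],y+u[1],57,a-np.pi)
E
python3 fits.py
```

```text
a [518.019 -85.801   0.08 ] -156.1606903076172
a [517.839 -87.968   0.09 ] -63.593605041503906
a [517.383 -83.454   0.069] -100.71942138671875
b [ 496.521 -309.126    1.863] -196.75759887695312
b [ 496.434 -308.743    1.859] -88.27093505859375
b [ 498.729 -315.459    1.862] -115.5083236694336
bin_a 0.7 [ 504. -306.   43.] [415. 206.]
bin_a 0.66 [531. -96.  46.] [358. 198.]
bin_a_front 0.84 [532. -96.  46.] [358. 198.]
bin_a 0.84 [ 522. -136.   65.] [330. 176.]
bin_a 0.72 [ 497. -368.   62.] [345. 140.]
bin_a_front 0.9 [ 523. -140.   60.] [330. 177.]
prop_0 0.72 [340. 236.  26.] [267. 249.]
prop_0 0.71 [ 475. -110.   29.] [361. 214.]
prop_0 0.55 [475. -80.  32.] [353. 214.]
prop_0 0.52 [345. 122.  27.] [298. 248.]
t 33.85 from [ 432.6 -313.7  256.8] [-1.571 -0.    -1.288] twist 0.07 then shift mm [  1.5 199.8   0.8] q6 now -1.05 goal~ -0.91 F [ 0.8 -0.2 -0.8] w 59.4
```

Call:
arm_command(deltas=[[0.001,0.04,-0.002,0],[0,0.05,0,0],[0,0.05,0,0],[0,0.04,0,0],[0,0.01,0,0]])

```text
time: 34.35
tool_pos: [428.6, -313.5, 62.8]
tcp_rot: [-1.575, 0.007, -1.289]
contact_force: [0.1, -0.1, 0.1]
grip_width: 59.8
```

Call:
arm_command(deltas=[[0,0.005,0,0],[0,0.005,0,0],[0,0,0,0]])

```text
time: 34.65
tool_pos: [431.4, -316.6, 58.0]
tcp_rot: [-1.57, -0.002, -1.29]
contact_force: [-0.5, 0.1, 0.3]
grip_width: 59.1
```

Call:
arm_command(deltas=[[0,0,0,0],[0,0,0,0],[0,0,0,0],[0,0,0,0],[0,0,0,0]], claw=255)

```text
time: 35.15
tool_pos: [430.6, -316.0, 56.9]
tcp_rot: [-1.571, -0.0, -1.29]
contact_force: [-0.3, 0.7, 0.2]
grip_width: 24.2
```

Call:
arm_command(deltas=[[0,0,0,0],[0,0,0,0],[0,0,0,0],[0,0,0,0],[0,0,0,0]])

```text
time: 35.65
tool_pos: [430.3, -315.9, 56.7]
tcp_rot: [-1.571, 0.0, -1.29]
contact_force: [-1.9, 0.0, 0.2]
grip_width: 8.5
```

Call:
arm_command(deltas=[[0,-0.02,0,0],[0,-0.04,0,0],[0,-0.05,0,0],[0,-0.05,0,0],[0,-0.035,0,0]])

```text
time: 36.15
tool_pos: [430.9, -316.1, 254.9]
tcp_rot: [-1.569, -0.003, -1.29]
contact_force: [0.3, -0.2, -3.5]
grip_width: 8.7
```

Call:
arm_command(deltas=[[-0.015,0,0.011,0],[-0.0251,0,0.0171,0],[-0.0251,0,0.0171,0],[-0.0251,0,0.0171,0],[-0.0251,0,0.0171,0]])

```text
time: 36.65
tool_pos: [474.8, -181.6, 251.1]
tcp_rot: [-1.572, 0.001, -1.29]
contact_force: [-0.5, -0.4, -2.3]
grip_width: 8.9
```

Call:
arm_command(deltas=[[-0.0251,0,0.0171,0],[-0.0251,0,0.0171,0],[-0.0251,0,0.0171,0],[-0.0251,0,0.0171,0],[-0.0251,0,0.0171,0]])

```text
time: 37.15
tool_pos: [522.1, -37.3, 251.1]
tcp_rot: [-1.572, 0.001, -1.29]
contact_force: [0.2, -0.1, -2.8]
grip_width: 8.4
```

Call:
arm_command(deltas=[[-0.01,0,0.006,0],[0,0,0,5],[0,0,0,7],[0,0,0,7.5],[0,0,0,7.5]])

```text
time: 37.65
tool_pos: [524.8, -27.8, 251.2]
tcp_rot: [-1.572, -0.0, -1.767]
contact_force: [0.3, -0.1, -1.2]
grip_width: 9.1
```

Call:
arm_command(deltas=[[0,0,0,7.5],[0,0,0,7.5],[0,0,0,7.5],[0,0,0,7.5],[0,0,0,7.5]])

```text
time: 38.15
tool_pos: [524.8, -27.9, 251.2]
tcp_rot: [-1.572, -0.001, -2.421]
contact_force: [0.6, -0.8, -2.5]
grip_width: 8.2
```

Call:
arm_command(deltas=[[0,0,0,7.5],[0,0,0,7.5],[0,0,0,7.5],[0,0,0,7.5],[0,0,0,7.1]])

```text
time: 38.65
tool_pos: [524.9, -27.8, 251.3]
tcp_rot: [-1.571, -0.001, -3.069]
contact_force: [0.1, -1.1, -2.4]
grip_width: 8.3
```

Run:
```python
from h import *
plan(525,-27,180,.079-np.pi)
print(bot.get_obs()["joint_positions"].round(2))
```

```text
t 38.65 from [524.9 -27.8 251.3] [-1.571e+00 -1.000e-03 -3.069e+00] twist -0.36 then shift mm [-0.1 71.3 -0.8] q6 now 1.3 goal~ 1.44 F [ 0.1 -1.1 -2.4] w 8.3
[-0.2   0.31  1.45  0.    1.38  1.3 ]
```

Call:
arm_command(deltas=[[0,0.02,0,-0.36],[0,0.03,0,0],[0,0.02,0,0],[0,0.012,0,0],[0,0,0,0]])

```text
time: 39.15
tool_pos: [524.1, -27.6, 168.1]
tcp_rot: [-1.572, -0.003, -3.057]
contact_force: [0.2, -0.3, -1.6]
grip_width: 8.7
```

```bash
cat > st.py <<'E'
from h import *
import sys
np.set_printoptions(suppress=True,precision=3)
o=bot.get_obs();plan(525,-27,130,.079-np.pi)
z0=o["tool_pos"][2]-56.8
s=cap('side');t=cap('top')
g=[512,-93,.079]
for q in([t,s],[t],[s]): print("b",z0,*edgefit(q,binlines(z0),g))
x,_=edgefit([t,s],binlines(z0),g)
c=np.zeros((400,800,3),np.uint8)
for i,(p,k) in enumerate(((t,(310,150,410,250)),(s,(270,90,400,220)))):
    im=cv2.resize(p["img"][:,:,::-1],None,fx=4,fy=4,interpolation=cv2.INTER_CUBIC); draw(p,binlines(z0),x,im); draw(p,binlines(0),[518,-87,.08],im,(0,255,0));draw(p,binlines(0),[511,-94,.08],im,(255,0,0))
    c[:,i*400:i*400+400]=cv2.resize(im[k[1]*4:k[3]*4,k[0]*4:k[2]*4],(400,400))
cv2.imwrite(sys.argv[1],c)
E
python3 st.py pics/s1.png
```

```text
t 39.15 from [524.1 -27.6 168.1] [-1.572 -0.003 -3.057] twist 0.31 then shift mm [-0.9 38.1 -0.5] q6 now 1.29 goal~ 1.44 F [ 0.2 -0.3 -1.6] w 8.7
b 111.28763520274454 [510.04  -88.483   0.083] -182.7093505859375
b 111.28763520274454 [531.866 -85.951   0.066] -83.80944061279297
b 111.28763520274454 [510.664 -94.424   0.076] -106.8238754272461
```

View pics/s1.png

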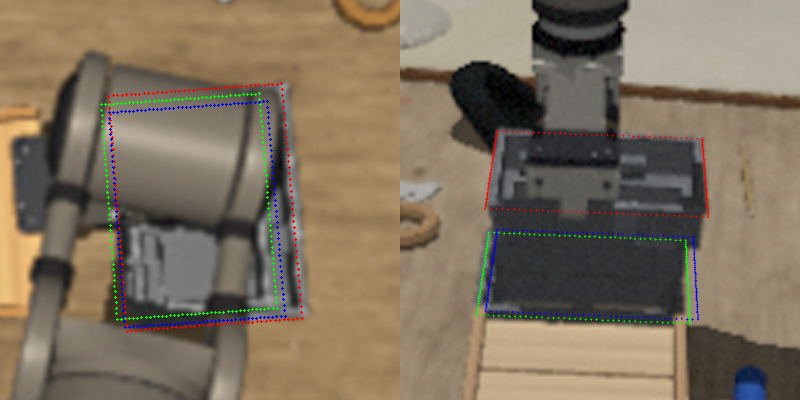

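Run:
```python
from h import *
t=cap('top');s=cap('side')
a=ray(t,(381.7,171.5),196.3);b=ray(t,(386,229.7),196.3);print(a,b,np.linalg.norm(a-b),(a+b)/2,(a+b)/2+71*np.array([-.079,.997,0]))
for x in(-96,96):
    for c,z in(((510.3,-91),196.3),((518,-88),85)):
        P=Rz(.08)@[x,71,0]+np.array([*c,z]);u=proj(s,P);print(c,x,u,(u-[270,90])/130*400)
# gray profile across near rim of each bin in side view
g=cv2.cvtColor(s['img'],cv2.COLOR_RGB2GRAY)
for v in(150,155,158,160,185,190,192): print(v,list(g[v,284:306]),list(g[v,358:376]))
```

```text
[ 608.09662088 -157.05481649  196.3       ] [ 418.32819692 -170.19006197  196.3       ] 190.2224734537177 [ 513.2124089  -163.62243923  196.3       ] [507.6034089  -92.83543923 196.3       ]
(510.3, -91) -96 [369.59216969 159.58441986] [306.43744519 214.10590726]
(518, -88) -96 [363.71849528 194.46471587] [288.36460087 321.42989499]
(510.3, -91) 96 [297.23626386 156.72523934] [ 83.8038888  205.30842874]
(518, -88) 96 [294.54478164 191.62748308] [ 75.52240504 312.69994794]
150 [np.uint8(145), np.uint8(145), np.uint8(141), np.uint8(140), np.uint8(142), np.uint8(141), np.uint8(140), np.uint8(140), np.uint8(143), np.uint8(147), np.uint8(148), np.uint8(150), np.uint8(150), np.uint8(145), np.uint8(122), np.uint8(114), np.uint8(108), np.uint8(55), np.uint8(65), np.uint8(101), np.uint8(108), np.uint8(97)] [np.uint8(79), np.uint8(78), np.uint8(83), np.uint8(100), np.uint8(106), np.uint8(96), np.uint8(41), np.uint8(41), np.uint8(41), np.uint8(46), np.uint8(77), np.uint8(123), np.uint8(143), np.uint8(141), np.uint8(142), np.uint8(140), np.uint8(137), np.uint8(142)]
155 [np.uint8(142), np.uint8(
[... 2824 characters left out ...]
np.uint8(138), np.uint8(137), np.uint8(135), np.uint8(136), np.uint8(137), np.uint8(142), np.uint8(146)]
192 [np.uint8(131), np.uint8(132), np.uint8(128), np.uint8(121), np.uint8(121), np.uint8(120), np.uint8(118), np.uint8(122), np.uint8(126), np.uint8(141), np.uint8(149), np.uint8(150), np.uint8(147), np.uint8(122), np.uint8(52), np.uint8(45), np.uint8(49), np.uint8(46), np.uint8(44), np.uint8(47), np.uint8(49), np.uint8(45)] [np.uint8(58), np.uint8(93), np.uint8(115), np.uint8(117), np.uint8(132), np.uint8(145), np.uint8(143), np.uint8(140), np.uint8(142), np.uint8(141), np.uint8(138), np.uint8(140), np.uint8(137), np.uint8(136), np.uint8(133), np.uint8(136), np.uint8(140), np.uint8(143)]
```

Call:
arm_command(deltas=[[-0.004,0,-0.001,0.3],[-0.003,0.01,-0.001,0],[0,0.01,0,0],[0,0,0,0],[0,0,0,0]])

```text
time: 39.85
tool_pos: [531.6, -24.8, 149.1]
tcp_rot: [-1.571, -0.001, -3.062]
contact_force: [0.3, 0.1, -1.7]
grip_width: 8.5
```

Call:
arm_command(deltas=[[0,0.005,0,0],[0,0.004,0,0],[0,0.003,0,0],[0,0,0,0],[0,0,0,0]])

```text
time: 40.35
tool_pos: [532.0, -24.9, 137.7]
tcp_rot: [-1.571, -0.0, -3.062]
contact_force: [0.6, -0.1, -1.8]
grip_width: 8.7
```

Call:
arm_command(deltas=[[0,0.004,0,0],[0,0.003,0,0],[0,0,0,0],[0,0,0,0]])

```text
time: 40.75
tool_pos: [531.9, -24.9, 130.6]
tcp_rot: [-1.571, -0.0, -3.062]
contact_force: [-0.7, -0.3, -2.4]
grip_width: 8.6
```

Passing below bin_a's rim without contact; continue towards TCP ≈ 123.

Call:
arm_command(deltas=[[0,0.003,0,0],[0,0.002,0,0],[0,0,0,0],[0,0,0,0]])

```text
time: 41.15
tool_pos: [532.0, -24.9, 125.7]
tcp_rot: [-1.571, -0.0, -3.062]
contact_force: [-0.3, -0.5, -2.5]
grip_width: 8.3
```

Call:
arm_command(deltas=[[0,0.002,0,0],[0,0.001,0,0],[0,0,0,0],[0,0,0,0]])

```text
time: 41.55
tool_pos: [532.2, -24.8, 122.9]
tcp_rot: [-1.571, 0.001, -3.062]
contact_force: [0.3, 1.0, 0.5]
grip_width: 8.7
```

Call:
arm_command(deltas=[[0,0.002,0,0],[0,0,0,0],[0,0,0,0]])

```text
time: 41.85
tool_pos: [532.4, -24.8, 122.7]
tcp_rot: [-1.57, 0.002, -3.062]
contact_force: [-3.7, 3.0, 13.1]
grip_width: 8.5
```

Call:
arm_command(deltas=[[0,-0.001,0,0],[0,0,0,0],[0,0,0,0],[0,0,0,0],[0,0,0,0]], claw=130)

```text
time: 42.35
tool_pos: [531.9, -25.0, 121.5]
tcp_rot: [-1.571, -0.0, -3.062]
contact_force: [-0.7, -1.5, -0.1]
grip_width: 42.8
```

Call:
arm_command(deltas=[[0,-0.03,0,0],[0,-0.05,0,0],[0,-0.05,0,0],[0,-0.01,0,0],[0,0,0,0]])

```text
time: 42.85
tool_pos: [532.9, -25.1, 263.6]
tcp_rot: [-1.569, 0.004, -3.062]
contact_force: [-0.4, 0.3, -0.3]
grip_width: 45.1
```

```bash
cat > tiles.py <<'E'
from h import *
np.set_printoptions(suppress=True,precision=3)
s=cap('side');t=cap('top')
print(bot.get_obs()["tool_pos"].round(1))
g=[518,-90,.079]
for q in([t,s],[t],[s]): print("b",*edgefit(q,binlines(66),g))
for p,n in((t,"top"),(s,"side")):
    for r in vision.regions_of(p,"tile_0")[:5]:
        m=r["mask"].astype(np.uint8)
        if m.sum()<20: continue
        c,sz,a=cv2.minAreaRect(cv2.findNonZero(m))
        q=cv2.boxPoints((c,sz,a)); W=np.array([ray(p,u,120)[:2] for u in q]); M=ray(p,np.array(cv2.findNonZero(m)).reshape(-1,2).mean(0),120)
        e=[W[1]-W[0],W[2]-W[1]];l=max(e,key=np.linalg.norm); 
        print(n,round(r["confidence"],2),"centre",M.round(1),"px",np.round(c),"len",np.round(sorted(map(np.linalg.norm,e))),"ang",round(float(np.arctan(l[1]/l[0])),3))
E
python3 tiles.py
```

```text
[531.3 -24.8 260.2]
b [517.356 -86.593   0.061] -180.39840698242188
b [518.521 -85.564   0.047] -87.04872131347656
b [516.583 -89.312   0.083] -96.68464660644531
top 0.64 centre [535.6 199.7 120. ] px [275. 194.] len [35. 63.] ang 0.018
top 0.5 centre [531.6 286.9 120. ] px [250. 195.] len [35. 66.] ang 0.22
top 0.45 centre [452.5 283.6 120. ] px [250. 218.] len [31. 62.] ang 0.024
side 0.82 centre [451.9 302.3 120. ] px [341. 264.] len [42. 66.] ang 0.209
side 0.8 centre [535.2 208.4 120. ] px [310. 233.] len [46. 71.] ang -0.077
side 0.77 centre [528.5 303.3 120. ] px [306. 261.] len [48. 68.] ang 0.294
```

```bash
cat > tf.py <<'E'
from h import *
np.set_printoptions(suppress=True,precision=3)
s=cap('side');t=cap('top')
for g in([535,203,-.08],[531,289,.2],[452,287,.12]):
    z=118-.07*(g[1]-41)+12
    for q in([t,s],[t],[s]): print(round(z),len(q),*edgefit(q,loop(rect(33,16,z)),g))
for r in vision.regions_of(t,"tile_0")[:3]:
    P=np.array([ray(t,u,117)[:2] for u in cv2.findNonZero(r["mask"].astype(np.uint8)).reshape(-1,2)])
    v=np.linalg.eigh(np.cov(P.T))[1][:,1]; print(P.mean(0),np.arctan(v[1]/v[0]))
E
python3 tf.py
```

```text
119 2 [542.489 201.838  -0.01 ] -180.91818237304688
119 1 [539.347 202.585   0.019] -109.6034927368164
119 1 [533.771 214.13   -0.103] -86.39666748046875
113 2 [534.526 291.938   0.22 ] -175.0767822265625
113 1 [534.85  292.616   0.239] -107.9974365234375
113 1 [515.265 319.916   0.219] -101.6187515258789
113 2 [446.695 287.484   0.126] -175.60433959960938
113 1 [448.253 287.712   0.075] -96.6651382446289
113 1 [445.35  300.201   0.119] -89.2129135131836
[469.995 -86.421] 1.5630948854285527
[530.651 289.134] 0.22542563003665197
[534.892 200.335] -0.13839811041435626
```

```bash
python3 -c "
from h import *
plan(534,290.5,125,.22-np.pi)"
```

```text
t 43.2 from [531.5 -24.8 260.3] [-1.571e+00 -3.000e-03 -3.062e+00] twist -8.05 then shift mm [ -71.3  135.3 -307.2] q6 now 1.3 goal~ 1.85 F [ 0.7 -0.6  0.4] w 45.2
```

Call:
arm_command(deltas=[[0,0,0,-8.05],[-0.0089,0,-0.0384,0],[-0.0089,0,-0.0384,0],[-0.0089,0,-0.0384,0],[-0.0089,0,-0.0384,0]])

```text
time: 43.7
tool_pos: [532.8, 134.1, 261.0]
tcp_rot: [-1.571, -0.001, -2.922]
contact_force: [0.4, -0.1, -0.2]
grip_width: 44.7
```

Call:
arm_command(deltas=[[-0.0089,0,-0.0384,0],[-0.0089,0,-0.0384,0],[-0.0089,0,-0.0384,0],[-0.0089,0,-0.0384,0],[0,0,0,0]], claw=125)

```text
time: 44.2
tool_pos: [533.4, 294.8, 260.2]
tcp_rot: [-1.572, -0.002, -2.917]
contact_force: [-0.1, -0.7, 1.1]
grip_width: 46.8
```

Call:
arm_command(deltas=[[0,0.04,0,0],[0,0.05,0,0],[0,0.035,0,0],[0,0.015,0,0],[0,0,0,0]])

```text
time: 44.7
tool_pos: [532.6, 289.0, 118.3]
tcp_rot: [-1.569, -0.007, -2.922]
contact_force: [-0.2, 0.0, -0.4]
grip_width: 47.2
```

Run:
```python
from h import *
plan(534,290.5,100,.22-np.pi)
R=bot.get_obs()["tool_pos"]
s=cap('side');t=cap('top')
c=np.zeros((420,800,3),np.uint8)
for i,(p,k) in enumerate(((s,(265,190,365,295)),(t,(220,160,320,265)))):
    im=cv2.resize(p["img"][:,:,::-1],None,fx=4,fy=4,interpolation=cv2.INTER_CUBIC)
    for X,col in((R+[0,0,-8],(0,0,255)),(R+[0,0,15],(0,255,0)),):
        u=proj(p,np.array(X,float));cv2.circle(im,(int(u[0]*4+2),int(u[1]*4+2)),3,col,-1)
    c[:,i*400:i*400+400]=im[k[1]*4:k[3]*4,k[0]*4:k[2]*4]
cv2.imwrite('pics/t1.png',c)
```

```text
t 44.7 from [532.6 289.  118.3] [-1.569 -0.007 -2.922] twist -0.02 then shift mm [-1.7 18.3 -1.1] q6 now 1.72 goal~ 1.85 F [-0.2  0.  -0.4] w 47.2
```

Call:
arm_command(deltas=[[0,0.006,0,0],[0,0.006,0,0],[0,0,0,0]])

```text
time: 45.1
tool_pos: [534.1, 290.2, 109.3]
tcp_rot: [-1.571, -0.001, -2.922]
contact_force: [-0.7, -0.3, 0.6]
grip_width: 46.8
```

Call:
arm_command(deltas=[[0,0.004,0,0],[0,0.004,0,0],[0,0,0,0]])

```text
time: 45.4
tool_pos: [534.0, 290.3, 101.0]
tcp_rot: [-1.571, -0.001, -2.921]
contact_force: [-0.2, -0.6, -0.4]
grip_width: 46.6
```

Call:
arm_command(deltas=[[0,0.003,0,0],[0,0,0,0]])

```text
time: 45.6
tool_pos: [534.2, 290.3, 98.3]
tcp_rot: [-1.571, -0.001, -2.921]
contact_force: [-0.1, -0.1, 0.5]
grip_width: 46.8
```

Call:
arm_command(deltas=[[0,0.003,0,0],[0,0,0,0]])

```text
time: 45.8
tool_pos: [534.2, 290.3, 95.3]
tcp_rot: [-1.571, -0.001, -2.922]
contact_force: [0.5, -0.3, 0.1]
grip_width: 47.0
```

Call:
arm_command(deltas=[[0,0.003,0,0],[0,0,0,0]])

```text
time: 46.0
tool_pos: [534.2, 290.3, 92.3]
tcp_rot: [-1.571, -0.001, -2.921]
contact_force: [0.1, 0.2, -0.7]
grip_width: 46.9
```

Call:
arm_command(deltas=[[0,0.002,0,0],[0,0,0,0]])

```text
time: 46.2
tool_pos: [534.3, 290.4, 90.4]
tcp_rot: [-1.571, -0.0, -2.922]
contact_force: [0.3, -0.2, 0.0]
grip_width: 47.1
```

Call:
arm_command(deltas=[[0,0.002,0,0],[0,0,0,0]])

```text
time: 46.4
tool_pos: [534.3, 290.4, 88.4]
tcp_rot: [-1.571, -0.0, -2.922]
contact_force: [-0.9, -0.5, -0.1]
grip_width: 46.4
```

Call:
arm_command(deltas=[[0,0.002,0,0],[0,0,0,0]])

```text
time: 46.6
tool_pos: [534.2, 290.4, 86.4]
tcp_rot: [-1.571, -0.0, -2.922]
contact_force: [-0.1, -0.3, 0.2]
grip_width: 46.6
```

Call:
arm_command(deltas=[[0,0.001,0,0],[0,0,0,0]])

```text
time: 46.8
tool_pos: [534.5, 290.4, 85.8]
tcp_rot: [-1.571, 0.0, -2.921]
contact_force: [-0.4, -0.3, 0.2]
grip_width: 46.6
```

Call:
arm_command(deltas=[[0,0,0,0],[0,0,0,0],[0,0,0,0],[0,0,0,0]], claw=255)

```text
time: 47.2
tool_pos: [534.4, 290.4, 85.7]
tcp_rot: [-1.571, -0.0, -2.922]
contact_force: [-0.5, 0.1, 0.4]
grip_width: 31.9
```

Call:
arm_command(deltas=[[0,-0.01,0,0],[0,-0.03,0,0],[0,-0.04,0,0],[0,-0.04,0,0],[0,0,0,0]])

```text
time: 47.7
tool_pos: [537.2, 291.6, 212.9]
tcp_rot: [-1.573, 0.012, -2.921]
contact_force: [0.5, 0.2, -0.8]
grip_width: 31.7
```

```bash
python3 -c "
from h import *
plan(555.3,-87.3,200,.075-np.pi)"
```

```text
t 47.7 from [537.2 291.6 212.9] [-1.573  0.012 -2.921] twist 8.32 then shift mm [ 10.3  12.9 379.2] q6 now 1.72 goal~ 1.34 F [ 0.5  0.2 -0.8] w 31.7
```

Call:
arm_command(deltas=[[0,0,0.0,8.3],[0.0007,0,0.0378,0],[0.0007,0,0.0378,0],[0.0007,0,0.0378,0],[0.0007,0,0.0378,0]])

```text
time: 48.2
tool_pos: [542.6, 138.1, 205.8]
tcp_rot: [-1.571, -0.0, -3.066]
contact_force: [-0.2, 0.4, -1.3]
grip_width: 31.4
```

Call:
arm_command(deltas=[[0.0007,0,0.0378,0],[0.0007,0,0.0378,0],[0.0007,0,0.0378,0],[0.0007,0,0.0378,0],[0.0007,0,0.0378,0]])

```text
time: 48.7
tool_pos: [553.4, -50.8, 205.8]
tcp_rot: [-1.571, -0.0, -3.066]
contact_force: [1.3, -0.5, -0.9]
grip_width: 32.1
```

Call:
arm_command(deltas=[[0.0007,0,0.0378,0],[0,0,0,0],[0,0,0,0]])

```text
time: 49.0
tool_pos: [555.5, -87.6, 205.5]
tcp_rot: [-1.571, -0.0, -3.068]
contact_force: [0.1, 0.1, -1.2]
grip_width: 31.7
```

```bash
python3 -c "
from h import *
plan(555.3,-87.3,80,.075-np.pi)
t=cap('top');s=cap('side')
g=[518,-90,.079]
for q in([t,s],[s]): print('b',*edgefit(q,binlines(66),g))
"
```

```text
t 49.0 from [555.5 -87.6 205.5] [-1.571 -0.    -3.068] twist -0.1 then shift mm [  0.2 125.5  -0.3] q6 now 1.2 goal~ 1.34 F [ 0.1  0.1 -1.2] w 31.7
b [ 5.16604713e+02 -9.00504973e+01  9.09579587e-02] -190.4362030029297
b [ 5.16652998e+02 -9.12734237e+01  7.87123078e-02] -120.54264068603516
```

Call:
arm_command(deltas=[[0,0.04,0,0],[0,0.04,0,0],[0,0.025,0,0],[0,0.01,0,0],[0,0,0,0]])

```text
time: 49.6
tool_pos: [555.3, -85.9, 89.9]
tcp_rot: [-1.572, -0.002, -3.065]
contact_force: [-0.2, -0.3, 0.0]
grip_width: 31.5
```

Call:
arm_command(deltas=[[0,0.006,0,0],[0,0.004,0,0],[0,0.003,0,0],[0,0.003,0,0],[0,0,0,0]])

```text
time: 50.1
tool_pos: [555.7, -87.1, 74.6]
tcp_rot: [-1.571, -0.0, -3.067]
contact_force: [0.0, 1.3, -0.7]
grip_width: 31.4
```

Call:
arm_command(deltas=[[0,0,0,0],[0,0,0,0],[0,0,0,0]], claw=148)

```text
time: 50.4
tool_pos: [556.0, -87.1, 74.9]
tcp_rot: [-1.571, 0.0, -3.066]
contact_force: [-0.2, 0.0, -0.1]
grip_width: 38.9
```

Call:
arm_command(deltas=[[0,-0.01,0,0],[0,-0.03,0,0],[0,-0.05,0,0],[0,-0.04,0,0],[0,0,0,0]])

```text
time: 50.9
tool_pos: [559.0, -87.9, 212.0]
tcp_rot: [-1.566, 0.012, -3.066]
contact_force: [0.2, 0.4, 0.5]
grip_width: 38.5
```

```bash
python3 -c "
from h import *
plan(450,287,205,.12-np.pi)"
```

```text
t 50.9 from [559.  -87.9 212. ] [-1.566  0.012 -3.066] twist -2.56 then shift mm [  63.3    7.  -385.2] q6 now 1.2 goal~ 2.02 F [0.2 0.4 0.5] w 38.5
```

Call:
arm_command(deltas=[[0,0,0,-2.56],[0.006,0,-0.0384,0],[0.006,0,-0.0384,0],[0.006,0,-0.0384,0],[0.006,0,-0.0384,0]], claw=125)

```text
time: 51.4
tool_pos: [512.8, 63.8, 204.8]
tcp_rot: [-1.571, 0.0, -3.022]
contact_force: [0.6, -0.0, -0.1]
grip_width: 46.7
```

Call:
arm_command(deltas=[[0.006,0,-0.0384,0],[0.006,0,-0.0384,0],[0.006,0,-0.0384,0],[0.006,0,-0.0384,0],[0.006,0,-0.0384,0]])

```text
time: 51.9
tool_pos: [460.1, 251.1, 204.9]
tcp_rot: [-1.571, 0.0, -3.022]
contact_force: [-0.1, -0.2, 0.5]
grip_width: 47.0
```

Call:
arm_command(deltas=[[0.006,0,-0.0386,0],[0,0,0,0],[0,0,0,0]])

```text
time: 52.2
tool_pos: [449.8, 287.6, 204.6]
tcp_rot: [-1.57, -0.0, -3.02]
contact_force: [0.1, 0.1, -0.2]
grip_width: 46.6
```

Call:
arm_command(deltas=[[0,0.03,0,0],[0,0.04,0,0],[0,0.025,0,0],[0,0.01,0,0],[0,0,0,0]])

```text
time: 52.7
tool_pos: [450.2, 286.0, 98.9]
tcp_rot: [-1.57, -0.002, -3.023]
contact_force: [-0.1, 0.5, 0.8]
grip_width: 47.1
```

```bash
python3 -c "
from h import *
plan(450,287,86,.12-np.pi)"
```

```text
t 52.7 from [450.2 286.   98.9] [-1.570e+00 -2.000e-03 -3.023e+00] twist -0.09 then shift mm [ 0.  12.9 -1.1] q6 now 1.87 goal~ 2.02 F [-0.1  0.5  0.8] w 47.1
```

Call:
arm_command(deltas=[[0,0.006,0,0],[0,0.004,0,0],[0,0.002,0,0],[0,0,0,0]])

```text
time: 53.1
tool_pos: [450.4, 287.3, 87.9]
tcp_rot: [-1.571, 0.0, -3.022]
contact_force: [-0.2, 0.5, 0.6]
grip_width: 46.9
```

Call:
arm_command(deltas=[[0,0,0,0],[0,0,0,0],[0,0,0,0],[0,0,0,0]], claw=255)

```text
time: 53.5
tool_pos: [450.4, 287.3, 87.9]
tcp_rot: [-1.571, 0.0, -3.022]
contact_force: [-0.5, -0.4, 1.2]
grip_width: 31.5
```

Call:
arm_command(deltas=[[0,-0.01,0,0],[0,-0.03,0,0],[0,-0.04,0,0],[0,-0.04,0,0],[0,0,0,0]])

```text
time: 54.0
tool_pos: [453.0, 288.5, 214.1]
tcp_rot: [-1.574, 0.011, -3.022]
contact_force: [0.2, -0.4, -0.3]
grip_width: 31.4
```

```bash
python3 -c "
from h import *
plan(479,-93,200,.078-np.pi)"
```

```text
t 54.0 from [453.  288.5 214.1] [-1.574  0.011 -3.022] twist 2.41 then shift mm [  3.8  14.1 382.4] q6 now 1.88 goal~ 1.3 F [ 0.2 -0.4 -0.3] w 31.4
```

Call:
arm_command(deltas=[[0.001,0,0,2.4],[0,0,0.0381,0],[0,0,0.0381,0],[0,0,0.0381,0],[0,0,0.0381,0]])

```text
time: 54.5
tool_pos: [460.7, 133.8, 207.5]
tcp_rot: [-1.571, -0.001, -3.063]
contact_force: [0.7, 0.0, -0.2]
grip_width: 31.7
```

Call:
arm_command(deltas=[[0,0,0.0381,0],[0,0,0.0381,0],[0,0,0.0381,0],[0,0,0.0381,0],[0,0,0.0381,0]])

```text
time: 55.0
tool_pos: [475.6, -56.2, 207.6]
tcp_rot: [-1.571, -0.0, -3.064]
contact_force: [0.3, 0.4, -1.4]
grip_width: 31.4
```

Call:
arm_command(deltas=[[0,0,0.0381,0],[0,0,0,0],[0,0,0,0]])

```text
time: 55.3
tool_pos: [478.5, -93.0, 207.3]
tcp_rot: [-1.572, -0.001, -3.066]
contact_force: [-0.6, -0.4, -0.8]
grip_width: 31.8
```

Call:
arm_command(deltas=[[0,0.04,0,0],[0,0.04,0,0],[0,0.025,0,0],[0,0.012,0,0],[0,0,0,0]])

```text
time: 55.8
tool_pos: [477.5, -90.8, 89.0]
tcp_rot: [-1.573, -0.004, -3.062]
contact_force: [-0.1, 0.2, -0.2]
grip_width: 31.5
```

Call:
arm_command(deltas=[[0,0.006,0,0],[0,0.004,0,0],[0,0.003,0,0],[0,0.003,0,0],[0,0,0,0]])

```text
time: 56.3
tool_pos: [478.9, -92.7, 74.6]
tcp_rot: [-1.571, -0.0, -3.064]
contact_force: [0.4, 0.6, 0.1]
grip_width: 31.7
```

Call:
arm_command(deltas=[[0,0,0,0],[0,0,0,0],[0,0,0,0]], claw=148)

```text
time: 56.6
tool_pos: [479.2, -92.9, 74.9]
tcp_rot: [-1.57, 0.001, -3.064]
contact_force: [-0.9, 0.4, -0.0]
grip_width: 38.6
```

Call:
arm_command(deltas=[[0,-0.01,0,0],[0,-0.03,0,0],[0,-0.05,0,0],[0,-0.04,0,0],[0,0,0,0]])

```text
time: 57.1
tool_pos: [482.0, -93.7, 211.1]
tcp_rot: [-1.566, 0.011, -3.063]
contact_force: [0.4, -0.5, -0.1]
grip_width: 38.9
```

```bash
python3 tf.py | head -3;  python3 -c "
from h import *
plan(537,202,205,-.1-np.pi)"
```

```text
119 2 [542.391 201.741  -0.013] -180.97018432617188
119 1 [539.302 202.598   0.02 ] -109.9161376953125
119 1 [533.813 214.069  -0.111] -86.30989074707031
t 57.25 from [478.5 -92.5 204.6] [-1.571 -0.    -3.064] twist 10.2 then shift mm [ -28.8   -0.4 -298.9] q6 now 1.14 goal~ 2.03 F [ 0.  -0.3  0.4] w 38.6
```

Call:
arm_command(deltas=[[0,0,0,5.1],[0,0,0,5.1],[-0.0036,0,-0.0375,0],[-0.0036,0,-0.0375,0],[-0.0036,0,-0.0375,0]], claw=120)

```text
time: 57.75
tool_pos: [500.1, 19.2, 203.0]
tcp_rot: [-1.571, -0.004, 3.04]
contact_force: [0.6, 0.0, -0.1]
grip_width: 48.8
```

Call:
arm_command(deltas=[[-0.0036,0,-0.0375,0],[-0.0036,0,-0.0375,0],[-0.0036,0,-0.0375,0],[-0.0036,0,-0.0375,0],[-0.0036,0,-0.0375,0]])

```text
time: 58.25
tool_pos: [536.7, 204.2, 202.7]
tcp_rot: [-1.569, -0.004, 3.042]
contact_force: [0.4, -1.9, -0.8]
grip_width: 49.0
```

Call:
arm_command(deltas=[[0,0.03,0,0],[0,0.04,0,0],[0,0.02,0,0],[0,0.01,0,0],[0,0,0,0]])

```text
time: 58.75
tool_pos: [536.3, 202.5, 102.5]
tcp_rot: [-1.569, -0.004, 3.041]
contact_force: [0.5, 0.1, -0.2]
grip_width: 48.2
```

```bash
python3 -c "
from h import *
plan(537,203,93,-.1-np.pi)"
```

```text
t 58.75 from [536.3 202.5 102.5] [-1.569 -0.004  3.041] twist -0.01 then shift mm [-0.7  9.5 -0.6] q6 now 1.9 goal~ 2.03 F [ 0.5  0.1 -0.2] w 48.2
```

Call:
arm_command(deltas=[[0,0.005,0,0],[0,0.003,0,0],[0,0.002,0,0],[0,0,0,0]])

```text
time: 59.15
tool_pos: [537.7, 202.9, 95.0]
tcp_rot: [-1.571, 0.001, 3.042]
contact_force: [0.6, -0.2, 0.0]
grip_width: 48.7
```

Call:
arm_command(deltas=[[0,0,0,0],[0,0,0,0],[0,0,0,0],[0,0,0,0]], claw=255)

```text
time: 59.55
tool_pos: [537.7, 202.9, 94.9]
tcp_rot: [-1.571, 0.0, 3.042]
contact_force: [1.2, -0.3, 2.0]
grip_width: 31.8
```

Call:
arm_command(deltas=[[0,-0.01,0,0],[0,-0.03,0,0],[0,-0.04,0,0],[0,-0.03,0,0],[0,0,0,0]])

```text
time: 60.05
tool_pos: [540.0, 203.6, 210.3]
tcp_rot: [-1.574, 0.009, 3.042]
contact_force: [-0.1, 0.1, 0.2]
grip_width: 31.6
```

```bash
python3 -c "
from h import *
plan(517,-90,200,.078-np.pi)"
```

```text
t 60.05 from [540.  203.6 210.3] [-1.574  0.009  3.042] twist -10.19 then shift mm [ 45.8  10.3 290.9] q6 now 1.9 goal~ 1.32 F [-0.1  0.1  0.2] w 31.6
```

Call:
arm_command(deltas=[[0,0,0,-5.1],[0,0,0,-5.1],[0.0054,0,0.0363,0],[0.0054,0,0.0363,0],[0.0054,0,0.0363,0]])

```text
time: 60.55
tool_pos: [529.3, 92.1, 204.2]
tcp_rot: [-1.571, -0.001, -3.063]
contact_force: [0.6, -0.3, -1.1]
grip_width: 31.6
```

Call:
arm_command(deltas=[[0.0054,0,0.0363,0],[0.0054,0,0.0363,0],[0.0054,0,0.0363,0],[0.0054,0,0.0363,0],[0.0054,0,0.0363,0]])

```text
time: 61.05
tool_pos: [516.5, -91.3, 204.4]
tcp_rot: [-1.571, -0.001, -3.064]
contact_force: [0.0, -1.0, -0.7]
grip_width: 31.7
```

Call:
arm_command(deltas=[[0,0,0,0],[0,0.04,0,0],[0,0.04,0,0],[0,0.025,0,0],[0,0,0,0]])

```text
time: 61.55
tool_pos: [514.4, -88.4, 96.2]
tcp_rot: [-1.574, -0.008, -3.063]
contact_force: [0.3, -0.1, 0.4]
grip_width: 31.2
```

Call:
arm_command(deltas=[[0,0.01,0,0],[0,0.008,0,0],[0,0.003,0,0],[0,0,0,0]])

```text
time: 61.95
tool_pos: [517.3, -89.9, 78.9]
tcp_rot: [-1.571, 0.0, -3.064]
contact_force: [0.9, -0.1, -0.6]
grip_width: 31.6
```

Call:
arm_command(deltas=[[0,0,0,0],[0,0,0,0],[0,0,0,0]], claw=148)

```text
time: 62.25
tool_pos: [517.4, -90.1, 79.2]
tcp_rot: [-1.57, 0.001, -3.064]
contact_force: [-0.8, 0.1, 0.9]
grip_width: 38.3
```

Call:
arm_command(deltas=[[0,-0.01,0,0],[0,-0.03,0,0],[0,-0.05,0,0],[0,-0.05,0,0],[0,0,0,0]])

```text
time: 62.75
tool_pos: [520.7, -91.0, 226.7]
tcp_rot: [-1.565, 0.014, -3.063]
contact_force: [0.8, 0.4, -0.5]
grip_width: 38.7
```

Call:
arm_command(deltas=[[0,-0.02,-0.04,0],[0,0,-0.05,0],[0,0,-0.05,0],[0,0,-0.05,0],[0,0,-0.05,0]])

```text
time: 63.25
tool_pos: [497.9, 151.1, 239.3]
tcp_rot: [-1.571, 0.001, -3.064]
contact_force: [1.0, 0.3, 0.2]
grip_width: 38.6
```

Call:
arm_command(deltas=[[0,0,0,0],[0,0,0,0],[0,0,0,0]])

```text
time: 63.55
tool_pos: [498.6, 148.3, 238.8]
tcp_rot: [-1.57, 0.0, -3.064]
contact_force: [0.0, -0.4, 0.6]
grip_width: 38.5
```

Run:
```python
from h import *
np.set_printoptions(suppress=True,precision=3)
plan(517,-90,200,.078-np.pi)
t=cap('top');s=cap('side')
for q in([t,s],[t],[s]): print('b66',*edgefit(q,binlines(66),[517,-90,.079]))
for p in(t,s):
    for n in("tile_0","prop_0","bin_a","cork_ring","tape_roll","eraser"): find(p,n)
B,H=boardpts(); print("board",edgefit([t],B,[498.6,172.6,.0785]))
a=cv2.resize(s['img'][110:310,230:430,::-1],(400,400),interpolation=2);b=cv2.resize(t['img'][150:250,310:410,::-1],(400,400),interpolation=2)
cv2.imwrite('pics/final.png',np.hstack([a,b]))
```

```text
t 63.55 from [498.6 148.3 238.8] [-1.57   0.    -3.064] twist -0.04 then shift mm [  0.2  38.8 239. ] q6 now 1.64 goal~ 1.32 F [ 0.  -0.4  0.6] w 38.5
b66 [511.818 -86.742   0.07 ] -148.47531127929688
b66 [511.717 -85.847   0.075] -73.31089782714844
b66 [518.491 -90.605   0.075] -82.99286651611328
tile_0 0.51 [468. -90.  82.] [357. 215.]
tile_0 0.47 [519. -94.  90.] [359. 201.]
prop_0 0.61 [346. 140.  28.] [293. 248.]
prop_0 0.61 [349. 233.  25.] [268. 247.]
prop_0 0.35 [ 739. -132.   11.] [366. 145.]
bin_a 0.74 [ 523. -112.  108.] [365. 199.]
cork_ring 0.72 [ 728. -271.   18.] [403. 147.]
tape_roll 0.59 [734. 159.  17.] [290. 145.]
tile_0 0.45 [503. -46. 123.] [334. 176.]
tile_0 0.4 [490. 235. 109.] [327. 246.]
prop_0 0.9 [338. 243.  24.] [389. 282.]
prop_0 0.85 [346. 137.  24.] [386. 252.]
prop_0 0.68 [357.   4.  26.] [383. 220.]
bin_a 0.71 [499. -45. 125.] [335. 176.]
bin_a 0.56 [521. -23.  80.] [326. 193.]
cork_ring 0.61 [ 727. -264.   19.] [272. 162.]
cork_ring 0.55 [502. -45. 123.] [334. 176.]
tape_roll 0.7 [738. 164.  22.] [234. 245.]
eraser 0.37 [494. 229. 112.] [326. 243.]
board (array([507.459, 174.398,   0.075]), np.float64(-101.63639831542969))
```

View pics/final.png

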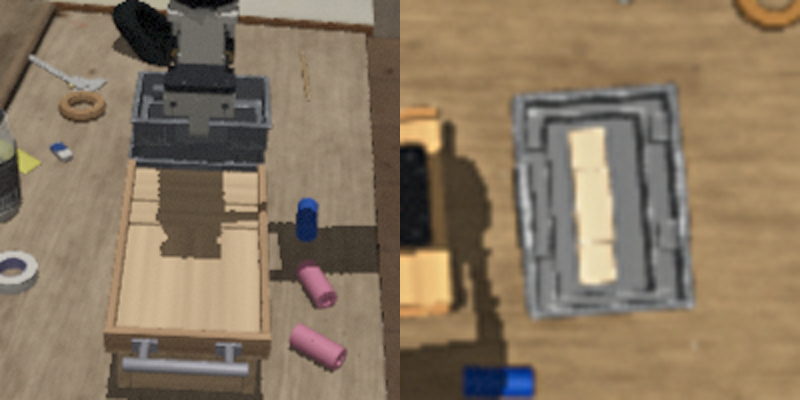

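The tiles lie in the upper bin (centre one bridging the other two), the stack looks level, and the board is empty and at rest. Handing in.

```bash
python3 -c "
from h import *
o=bot.get_obs();print(o['time'],o['contact_force'].round(1));print(job.close_job())"
```

```text
64.25 [-0.3  0.  -0.2]
the job is handed in; nothing more can be done
None
```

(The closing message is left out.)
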